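# Lock the counter bottle rack with its ball-lock pin

### The job

Lock up the bottle rack: swing its locking bar down onto its rest in the bracket, then take the quick-release pin from the counter and, holding its thumb button in, push it through the bracket and the bar until its shoulder meets the bracket, and let the button spring out so that the pin is locked. Feel for the holes and do not force the pin or the bar, and leave the bottles and the can where they stand.

Things in the scene. Friction and masses are not known exactly. Their poses are not given: they have to be found in the camera images.
- rack: Fixed green steel bottle rack. Origin on the counter under the middle of the bar's line; x from front (robot side) to back, y left along the bar, z up. Base plate 10 mm thick, x -45 to 125 mm, y +-200 mm; bottles stand about 76 mm behind the bar's line. Bar hinge axis: along x through (0, 170, 108) mm, at the left end. A clevis bracket for the bar's free end stands at the right end.
- slot_end (a point): In line with the right-hand end of the bar's slotted eye (bar home), at pin-hole height in the plane of the bracket's front face: (-9, -152, 110) mm in the rack's frame; axes as the rack's. The bracket is bolted tight through slots along y: its pin holes lie at this height, 8 to 36 mm to the left (+y) of this point; not measured: find it by feel or eye. The pin goes in from the front, along +x.
- bar (a joint): Angle of the locking bar, rad: 0 = level, down on its rest in the bracket (home); positive = free end raised. It starts raised; a stiff hinge keeps it where it is left (under 4 N at the sleeve moves it). Flat aluminium, 6 mm thick, 28 mm high; its eye, 300 mm from the hinge, is a slot 44 mm long, 14 mm high, at home 2 mm lower than the lug holes: the pin's tapered nose lifts it to about 0.004 rad.
- bar_grip (a point): Middle of the red grip sleeve on the bar, 200 mm from the hinge axis. The sleeve is 60 mm long along the bar, 16 mm thick (x) and 34 mm high. Axes as the rack's, turned with the bar. At home its top is 125 mm above the counter.
- pin_center (a point): Middle of the ball-lock pin's handle, on its axis, which lies level 20 mm above the counter. x runs along the axis from button to nose. In mm along x from here: octagonal finger flange, 40 across flats, -23 to -18; hub, 12 across, -18 to 15; shoulder disc, 40 across flats, 15 to 20 (front face = stop); 12 mm shank, 20 to 47; nose tapering from 12 to 7 mm, 47 to 57. About 0.14 kg.
- pin_grip (a point): Where to squeeze the pin: on its axis, 26.5 mm behind pin_center, half-way between the button's outer face (-35 mm from pin_center; -30 when pressed) and the flange's front face (-18). From above, one finger on the red button (34 mm across), the other in front of the flange, tips just above the 12 mm hub. Axes as pin_center. The squeeze may tip the pin a few degrees in the grip.
- pin_button (a joint): Travel of the pin's thumb button, m: 0 = out (balls out, pin locked), 0.005 = fully in (balls drawn in). Spring: 3 N to start, 8 N fully in. The two balls, 43.5 mm ahead of pin_center, stand out sideways to 17 mm across, wider than the 13 mm holes, and draw in flush only while the button is pressed.
- pin_nose (a point): Tip of the pin's nose, on its axis, 57 mm ahead of pin_center; axes as pin_center. With the shoulder against the front lug it stands 37 mm beyond the lug's front face. The bracket's two upright lugs are 4 mm thick, 10 mm apart, 60 mm wide (holes in the middle), reach 128 mm high; 13 mm holes.
- bottle0: Bottle standing on the rack, 56 mm across, 165 mm high; origin at the centre of its underside. Leave it.
- bottle1: Second bottle on the rack, as bottle0.
- bottle2: Third bottle on the rack, as bottle0 (the three swap places).
- can: Drinks can on the counter, 66 mm across, 115 mm high; origin at the centre of its underside. Leave it.
Things that resemble listed ones, but are neither listed nor needed, are in the scene too. Several things look just like the part that bears pin_center: the one meant starts farthest to the robot's right.

How it is judged:
By the outcome, as a careful person would: the job done as asked, in the order asked, and still so for the second after the job is handed in, with the robot touching nothing.
It also fails if it takes over 64 s, if anything falls off the work surface, if the arm or the gripper's body presses on something with over 40 N, if the wrist force passes 120 N, or if a joint passes its speed limit or range.

### The arm

A 7-joint arm with a two-finger parallel gripper is mounted at the origin on the work surface. World frame = base frame: x ahead of the robot, y to its left, z up, the work surface at z = 0. Lengths are in m, angles in rad, forces in N, time in s.
With the tool pointing down it reaches from about 0.425 to 0.925 m from the base axis. Payload 6.8 kg.
Tool frame: the origin (TCP) lies at the very end of the fingers, on their centre line; the grasp point (between the pads) lies 19 mm behind it; z points along the fingers, x is the direction in which the jaws open and shut, and the axes are right-handed (so a half turn about z gives the same grasp; the last joint's range is limited). The gripper opens to 85 mm and grips with 20 to 120 N. Pads are 22 mm wide; open, the fingers measure 114 mm over their backs; the gripper's body (76 mm by 85 mm) begins 54 mm behind the grasp point. The pads swing forward as they close: fully open they stand 13 mm farther back than shut.
Start: joints at [1.104, 0.477, 0.022, 1.555, -0.011, 1.109, -0.083], TCP at [0.237, -0.632, 0.231] pointing down, gripper open.
Joint ranges: [-2.96, 2.96], [-0.34, 2.1], [-1.41, 1.46], [0.24, 2.44], [-1.37, 4.51], [0.17, 1.92], [-2.96, 2.96]. Speed limits (rad/s): [2.39, 2.39, 3.14, 3.14, 3.14, 3.14, 3.14].

### API

Orientations are given as a unit quaternion [w, x, y, z].
In Python, from station import bot gives the robot as it stands.
- The arm moves only by the shell command python3 -m creep 'ROWS' [FORCE]. ROWS is JSON, a list that holds one entry, the list of rows, each a list of 7 numbers: the shift along the tool's x, y, z in cm, then the turn, a rotation vector about the tool's x, y, z in rad, then the opening, from 0 (shut) to 1 (fully open). In form: [[[dx, dy, dz, wx, wy, wz, claw], ...]]. A call has 1 to 10 rows; each row is the pose to reach, as a shift and turn from the pose commanded when the call began, along the tool's axes at that moment; what a row does not reach only later rows make up. A row lasts 1/8 s, in which the tool goes at most 62.5 mm and 10.7 degrees, less where a joint would pass 70% of its speed; a pose out of reach is approached as far as the arm can. A call with a gripper value outside its range is refused whole. The fingers move at their own pace and stop on an object; FORCE is the grip in N (left out, the last holds). Time passes only in rows, so rows that repeat a pose let the fingers close. It gives the time, the measured TCP pose, the force and the opening at its end, in the units of the state.
- bot.get_obs(): the state, without advancing time (a new reading comes with each control period).
- bot.read_camera(name): name is "scene" or "top"; returns (picture, depth): 480x640x3 uint8, blue, green, red; 480x640 float32, m along the optical axis (not along the pixel's ray), 0 where there is no reading.
- bot.calibration(name): a dict with "mtx" (3x3 intrinsics, pixels), "rvec" (rotation vector, rad) and "tvec" (3), from world to camera coordinates, as OpenCV has them. Camera axes: x right, y down, z forward; pixel columns grow to the right and rows downward; lengths in m; the calibration is good to about 2 mm. A picture is of the moment at which its call begins. calibration takes no time and is no camera call.
- bot.hand_in(): hands the job in, once; it reports no verdict.
Trained networks look in the newest picture that a camera, given by its name, has taken for a name from the list of things; names that differ only in an ending like _2 or _b are one class to them, and where a whole thing is asked for, a point or a joint stands for the part that bears it (a point fixed in the world has none). Each returns a list of dicts, best first, with "p" (0 to 1); they miss things now and then, are a little off and sometimes report something else, mostly with a low value. They report only what shows in the picture. A call takes as long as a camera call. They do not tell look-alikes from the thing itself.
- bot.find_in(camera, label): "xy" ([column, row] in pixels, amid what is visible of it).
- bot.silhouettes(camera, label): "mask" (480x640 bool, what is visible of it) and "xy" ([column, row] in pixels, amid what is visible of it).
The state is a dict: "t": time; "q": joint angles; "joint_vel": joint speeds; "joint_torque": joint torques, N m; "eef_pos": TCP position; "tool_rot": TCP orientation; "contact_force": force on the tool from outside, world axes, zero at the start; "torque": the same for the moment, N m; "gripper_width": opening from 0.0 (shut) to 1.0 (fully open).
Only numpy, scipy, OpenCV 4.12 (cv2) and the standard library are available. Lean on these libraries where they do the work, as an engineer would, in place of code of your own. Each camera call takes 0.05 s, during which the arm holds its last target.

## Working session

There is one attempt and no reset: what is moved stays moved. The work goes in short steps, Python scripts to look and compute and a shell command to move; the robot and the scene stay as the last step left them, time stands still between calls to the robot, and variables do not carry over. Pictures are saved under pics/ and viewed, and the job is handed in when it is done.

```bash
ls; mkdir -p pics; cat > h.py <<'E'
import numpy as np, cv2
from station import bot
from scipy.spatial.transform import Rotation as R
def cal(n):
    c=bot.calibration(n); return np.array(c["mtx"],float),cv2.Rodrigues(np.array(c["rvec"],float))[0],np.array(c["tvec"],float).ravel()
def unproj(n,uv,d):
    K,Rm,t=cal(n); uv=np.atleast_2d(uv); d=np.atleast_1d(d)
    p=np.c_[(uv[:,0]-K[0,2])/K[0,0]*d,(uv[:,1]-K[1,2])/K[1,1]*d,d]
    return (p-t)@Rm
def atz(n,uv,z):
    K,Rm,t=cal(n); c=-Rm.T@t; r=Rm.T@np.array([(uv[0]-K[0,2])/K[0,0],(uv[1]-K[1,2])/K[1,1],1]); return c+r*(z-c[2])/r[2]
def proj(n,P):
    K,Rm,t=cal(n); p=np.atleast_2d(P)@Rm.T+t; return np.c_[p[:,0]/p[:,2]*K[0,0]+K[0,2],p[:,1]/p[:,2]*K[1,1]+K[1,2]]
def snap(n,tag):
    im,d=bot.read_camera(n); cv2.imwrite(f"pics/{tag}.png",im); np.savez(f"pics/{tag}.npz",d=d,im=im); return im,d
E
python3 - <<'E'
from h import *
for n in("scene","top"):
    snap(n,n+"0"); K,Rm,t=cal(n); print(n,K[0,0],-Rm.T@t, Rm[2])
    for l in("pin_center","bar_grip","can","bottle0","rack"):
        print(l,[(np.round(x["xy"]).tolist(),round(x["p"],2)) for x in bot.find_in(n,l)])
o=bot.get_obs(); print({k:np.round(v,3) for k,v in o.items()})
E
```

```text
pics
scene 597.8859172176795 [ 1.33920193 -0.44203292  0.76010957] [-0.71528743  0.36732953 -0.59450224]
pin_center [([231.0, 271.0], 0.91), ([170.0, 277.0], 0.88), ([206.0, 235.0], 0.6)]
bar_grip []
can [([389.0, 210.0], 0.83)]
bottle0 [([414.0, 274.0], 0.95), ([481.0, 260.0], 0.6), ([449.0, 272.0], 0.59)]
rack [([384.0, 293.0], 0.75)]
top 440.55782983093155 [ 0.43049537 -0.02000377  0.83859605] [ 0.09766449  0.00351271 -0.9952132 ]
pin_center [([420.0, 358.0], 0.86), ([416.0, 285.0], 0.85), ([474.0, 301.0], 0.77)]
bar_grip [([255.0, 150.0], 0.72)]
can [([204.0, 288.0], 0.65)]
bottle0 [([281.0, 132.0], 0.94), ([204.0, 120.0], 0.65), ([243.0, 121.0], 0.62), ([254.0, 153.0], 0.34)]
rack [([283.0, 172.0], 0.72)]
{'t': np.float64(0.6), 'q': array([ 1.104,  0.477,  0.022,  1.555, -0.011,  1.109, -0.083]), 'joint_vel': array([ 0.   , -0.   ,  0.001,  0.003,  0.001,  0.002, -0.   ]), 'joint_torque': array([-1.0000e-03, -5.9600e+01,  1.6050e+00, -2.8142e+01,  1.2000e-02,
        2.0000e-03, -0.0000e+00]), 'eef_pos': array([ 0.237, -0.632,  0.231]), 'tool_rot': array([ 0.   ,  0.822, -0.57 ,  0.   ]), 'contact_force': array([ 0.5  ,  0.429, -1.12 ]), 'torque': array([-0.006,  0.049, -0.052]), 'gripper_width': np.float64(1.001)}
```

View pics/scene0.png

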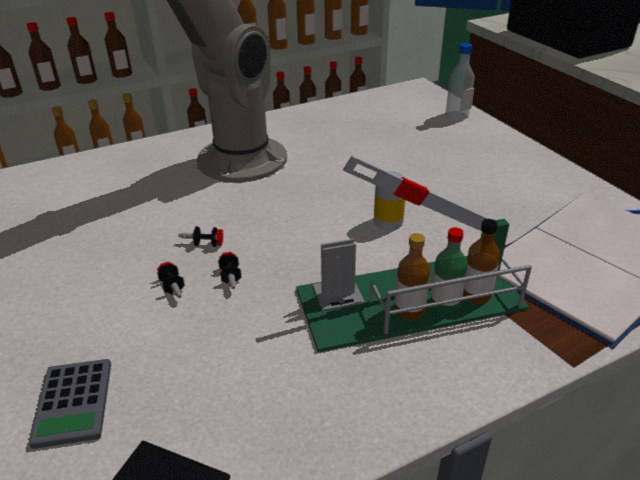

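View pics/top0.png

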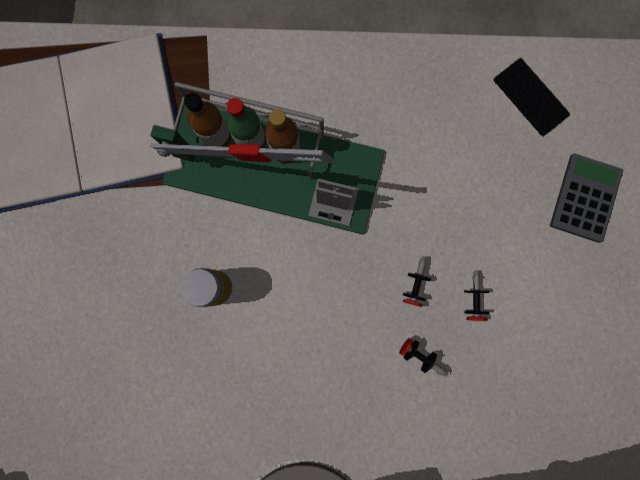

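```bash
python3 - <<'E'
from h import *
im=cv2.imread("pics/top0.png"); d=np.load("pics/top0.npz")["d"]
a=cv2.resize(im[235:385,390:510],None,fx=3.3,fy=3.3,interpolation=cv2.INTER_CUBIC)
b=cv2.resize(im[90:240,140:400],None,fx=3,fy=3,interpolation=cv2.INTER_CUBIC)
cv2.imwrite("pics/c1.png",a);cv2.imwrite("pics/c2.png",b)
v,u=np.mgrid[:480,:640]; uv=np.c_[u.ravel(),v.ravel()]
P=unproj("top",uv,d.ravel()).reshape(480,640,3)
print("table z",np.median(P[300:400,480:600,2]))
# green base plate
hsv=cv2.cvtColor(im,cv2.COLOR_BGR2HSV)
g=(hsv[...,0]>65)&(hsv[...,0]<95)&(hsv[...,1]>100)&(abs(P[...,2]-0.01)<0.02)&(u<400)
pts=P[g][:,:2]; print(g.sum(), np.median(P[g][:,2]))
r=cv2.minAreaRect((pts*1000).astype(np.float32)); print("plate rect",r, cv2.boxPoints(r))
# pins
for c,(x0,x1,y0,y1) in {"R":(460,500,262,330),"M":(398,440,250,312),"N":(395,460,330,385)}.items():
    Q=P[y0:y1,x0:x1].reshape(-1,3); I=hsv[y0:y1,x0:x1].reshape(-1,3)
    red=((I[:,0]<8)|(I[:,0]>172))&(I[:,1]>150)&(I[:,2]>80); 
    blk=(I[:,2]<45)&(Q[:,2]>0.012)
    print(c,"red",red.sum(),Q[red].mean(0),"blk",blk.sum(),Q[blk].mean(0),"zmax",np.sort(Q[:,2])[-8:].round(3), "high", (Q[:,2]>.012).sum(), Q[Q[:,2]>.012].mean(0))
# sleeve
red=((hsv[...,0]<8)|(hsv[...,0]>172))&(hsv[...,1]>150)&(u>222)&(u<266)&(v>140)&(v<165)
Q=P[red];print("sleeve",red.sum(),Q.mean(0),Q.min(0),Q.max(0))
E
```

```text
table z 0.0011731515557307916
9804 0.011125345584668407
plate rect ((662.4345703125, 80.90957641601562), (399.35955810546875, 168.5341796875), 77.51129150390625) [[ 536.9812   -95.82298]
 [ 701.5276  -132.26802]
 [ 787.88794  257.64215]
 [ 623.34155  294.08716]]
R red 53 [ 0.38769538 -0.28917857  0.06591807] blk 267 [ 0.41654228 -0.29979713  0.03706513] zmax [0.839 0.839 0.839 0.839 0.839 0.839 0.839 0.839] high 530 [ 0.42123428 -0.29401129  0.05225705]
M red 54 [ 0.41230208 -0.1796552   0.04940306] blk 265 [ 0.44129521 -0.19337629  0.03116462] zmax [0.045 0.839 0.839 0.839 0.839 0.839 0.839 0.839] high 493 [ 0.44587914 -0.19155905  0.0412761 ]
N red 54 [ 0.32860189 -0.1737439   0.03499994] blk 375 [ 0.3153726  -0.20197227  0.0325674 ] zmax [0.839 0.839 0.839 0.839 0.839 0.839 0.839 0.839] high 629 [ 0.31659818 -0.19998332  0.04231829]
sleeve 521 [0.61997277 0.0919511  0.23213275] [ 0.43049537 -0.02000377  0.19341059] [0.63594093 0.1255608  0.83859605]
```

View pics/c1.png

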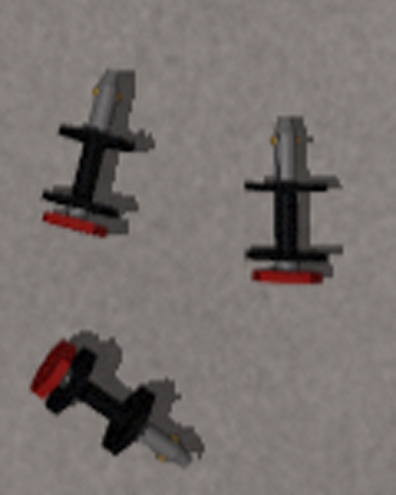

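View pics/c2.png

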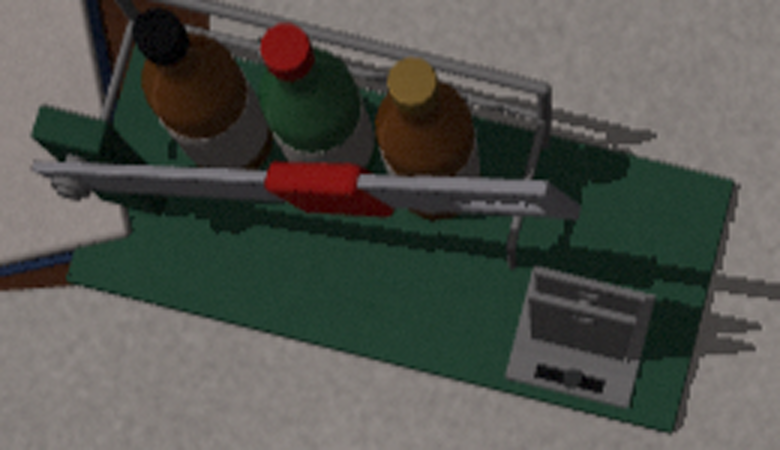

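```bash
cat >> h.py <<'E'
def rackT(o,yaw):
    c,s=np.cos(yaw),np.sin(yaw)
    return lambda p:(np.atleast_2d(p)/1000.)@np.array([[c,s,0],[-s,c,0],[0,0,1]])+np.array([o[0],o[1],0])
E
python3 - <<'E'
from h import *
for n in("top","scene"):
    im=cv2.imread(f"pics/{n}0.png")
    T=rackT((.6234,.0896),-np.deg2rad(12.49))
    big=cv2.resize(im,None,fx=4,fy=4,interpolation=cv2.INTER_CUBIC)
    def pl(P,c,cl=True):
        q=(proj(n,T(P))*4+2); cv2.polylines(big,[np.round(q).astype(int)],cl,c,1,cv2.LINE_AA)
    pl([[-45,-200,10],[125,-200,10],[125,200,10],[-45,200,10]],(0,255,255))
    pl([[-9,-152,110],[-9,-116,110]],(255,0,255),False)
    pl([[-20,170,108],[20,170,108]],(255,255,0),False)
    for y in(-174,-114): pl([[-9,y,10],[-9,y,128]],(0,0,255),False)
    pl([[-9,-182,128],[-9,-86,128]],(255,255,0),False)
    pl([[9,-182,128],[9,-86,128]],(255,255,0),False)
    if n=="top": a=big[90*4:245*4,145*4:400*4]; b=big[170*4:240*4,290*4:390*4]
    else: a=big[140*4:355*4,290*4:540*4]; b=big[230*4:330*4,290*4:400*4]
    cv2.imwrite(f"pics/{n}_a.png",cv2.resize(a,None,fx=.75,fy=.65 if n!="top" else .75)); cv2.imwrite(f"pics/{n}_b.png",cv2.resize(b,None,fx=1.6 ,fy=1.4 ))
E
```

```text
(no output)
```

View pics/top_a.png

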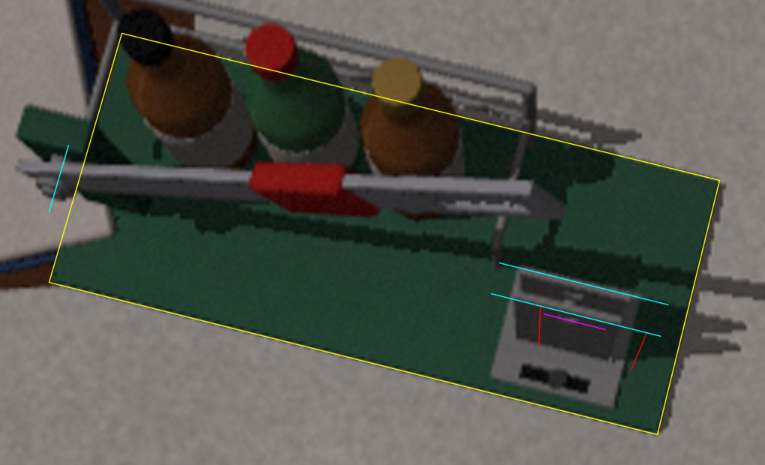

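View pics/top_b.png

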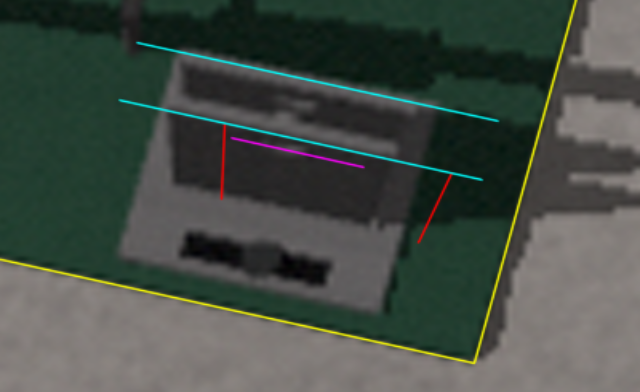

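View pics/scene_a.png

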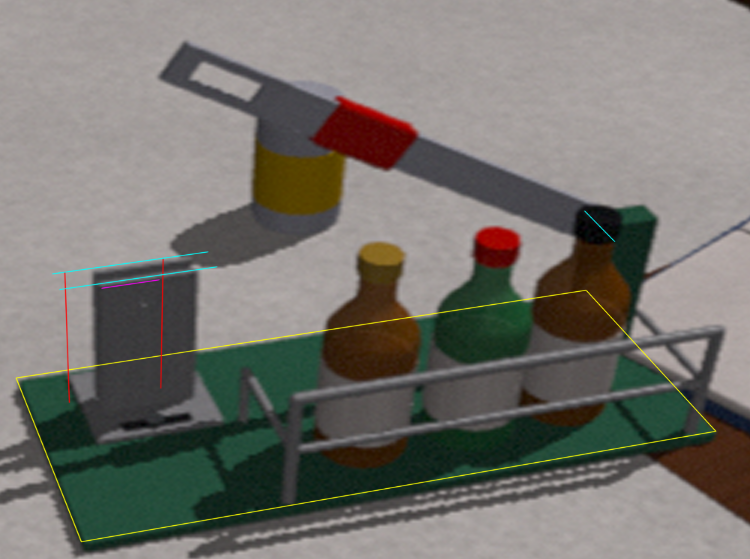

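View pics/scene_b.png

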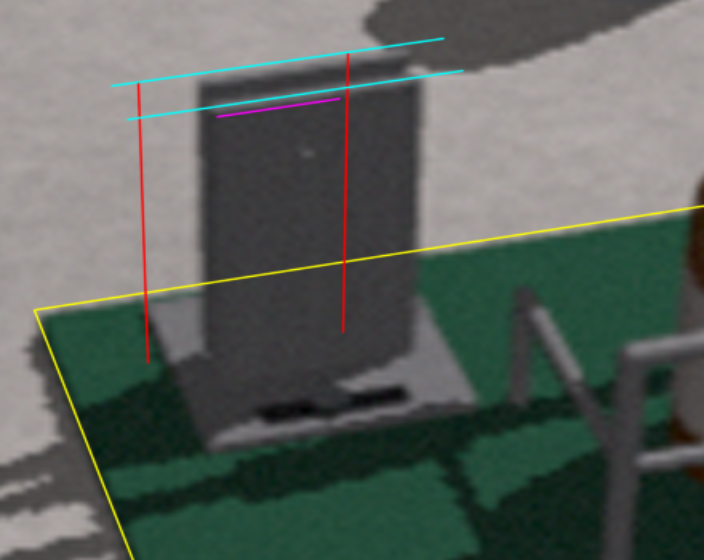

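```bash
python3 - <<'E'
from h import *
T=rackT((.6234,.0896),-np.deg2rad(12.49))
o0=np.array([.6234,.0896,0]);c,s=np.cos(-np.deg2rad(12.49)),np.sin(-np.deg2rad(12.49)); Rk=np.array([[c,-s,0],[s,c,0],[0,0,1]])
inv=lambda P:(P-o0)@Rk*1000
for n in("top","scene"):
    z=np.load(f"pics/{n}0.npz"); d=z["d"]; im=z["im"]; v,u=np.mgrid[:480,:640]
    P=unproj(n,np.c_[u.ravel(),v.ravel()],d.ravel()); ok=d.ravel()>0; q=inv(P)
    print(n,"table z",np.median(P[ok&(P[:,1]<-.2)&(P[:,0]<.8)][:,2]))
    for lo,hi in((60,100),(100,124),(124,135)):
        m=ok&(abs(q[:,0])<20)&(q[:,1]<-70)&(q[:,1]>-195)&(q[:,2]>lo)&(q[:,2]<hi)
        if m.sum()>5: print(" lug",lo,m.sum(),np.percentile(q[m],[2,50,98],axis=0).round(1).tolist())
    hsv=cv2.cvtColor(im,cv2.COLOR_BGR2HSV).reshape(-1,3)
    red=ok&((hsv[:,0]<8)|(hsv[:,0]>172))&(hsv[:,1]>150)&(abs(q[:,0])<25)&(q[:,2]>140)
    print(" sleeve",red.sum(),np.percentile(q[red],[3,50,97],axis=0).round(1).tolist())
    S=bot.read_camera(n); r=bot.silhouettes(n,"pin_center")
    for x in r:
        m=x["mask"].ravel(); uv=np.c_[u.ravel(),v.ravel()][m]
        W=np.array([atz(n,p,.02) for p in uv])
        I=hsv[m]; red=((I[:,0]<8)|(I[:,0]>172))&(I[:,1]>130)&(I[:,2]>60)
        ce,ax,_=cv2.fitLine((W[:,:2]*1000).astype(np.float32),cv2.DIST_HUBER,0,.01,.01).ravel()[[2,0,3]] if 0 else (0,0,0)
        C=W[:,:2].mean(0); e,V=np.linalg.eigh(np.cov((W[:,:2]-C).T)); a=V[:,1]
        rc=W[red][:,:2].mean(0); a=a*np.sign((C-rc)@a)
        t=(W[:,:2]-C)@a; n_=np.array([-a[1],a[0]])
        print(" pin",x["xy"],round(x["p"],2),m.sum(),"C",C.round(4),"yaw",np.degrees(np.arctan2(a[1],a[0])).round(1),"t",t.min().round(4),t.max().round(4),"redc",rc.round(4),"ends",(C+a*t.min()).round(4),(C+a*t.max()).round(4))
E
```

```text
top table z 0.0013064960850518819
 lug 60 228 [[-8.3, -157.4, 62.0], [-7.7, -129.3, 87.3], [6.6, -100.5, 99.4]]
 lug 100 223 [[-8.3, -157.7, 100.3], [5.7, -128.2, 110.2], [7.8, -99.1, 123.2]]
 lug 124 226 [[-8.3, -157.7, 124.6], [-3.8, -129.5, 128.8], [9.8, -100.4, 131.5]]
 sleeve 535 [[-7.3, -26.2, 200.9], [-4.3, 1.3, 228.1], [6.8, 29.8, 244.9]]
 pin [417.3, 353.3] 0.88 606 C [ 0.3151 -0.2033] yaw -122.4 t -0.0386 0.0552 redc [ 0.3308 -0.1768] ends [ 0.3358 -0.1707] [ 0.2856 -0.2499]
 pin [415.4, 287.0] 0.7 482 C [ 0.4448 -0.1953] yaw -13.0 t -0.0376 0.0539 redc [ 0.4111 -0.1875] ends [ 0.4081 -0.1868] [ 0.4973 -0.2075]
 pin [475.1, 297.5] 0.6 511 C [ 0.4206 -0.3053] yaw -0.2 t -0.0385 0.0538 redc [ 0.3854 -0.3061] ends [ 0.3822 -0.3051] [ 0.4744 -0.3054]Traceback (most recent call last):
  File "<stdin>", line 18, in <module>
  File "h.py", line 11, in atz
    K,Rm,t=cal(n); c=-Rm.T@t; r=Rm.T@np.array([(uv[0]-K[0,2])/K[0,0],(uv[1]-K[1,2])/K[1,1],1]); return c+r*(z-c[2])/r[2]
           ~~~^^^
  File "h.py", line 5, in cal
    c=bot.calibration(n); return np.array(c["mtx"],float),cv2.Rodrigues(np.array(c["rvec"],float))[0],np.array(c["tvec"],float).ravel()
ValueError: time passes only in moves, steps and waits
```

```bash
cat >> h.py <<'E'
RO=np.array([.6234,.0896]); RY=-np.deg2rad(12.49)
def goal(pos,yaw_deg,rel=None):
    "tool down, tool x at world yaw; print shift cm and rotvec in current tool axes"
    o=bot.get_obs(); q=np.array(o["tool_rot"]); Rc=R.from_quat(q[[1,2,3,0]]); p=np.array(o["eef_pos"])
    a=np.deg2rad(yaw_deg); Rt=R.from_matrix(np.array([[np.cos(a),np.sin(a),0],[np.sin(a),-np.cos(a),0],[0,0,-1]]))
    print("t",round(float(o["t"]),2),"pos",p.round(4),"x-axis yaw",np.degrees(np.arctan2(*Rc.as_matrix()[[1,0],[0,0]])).round(2),"z",Rc.as_matrix()[:,2].round(3),"F",np.round(o["contact_force"],2),"w",round(float(o["gripper_width"]),3))
    print("shift cm",(Rc.inv().apply(np.array(pos)-p)*100).round(2),"rot",(Rc.inv()*Rt).as_rotvec().round(3))
E
python3 - <<'E'
from h import *
T=rackT(RO,RY)
P=T([0,2,340])[0]; print(P); goal(P,-12.5)
E
```

```text
[0.62383254 0.09155267 0.34      ]
t 0.7 pos [ 0.237  -0.632   0.2313] x-axis yaw -69.44 z [ 0. -0. -1.] F [ 0.2  -0.43 -0.34] w 1.001
shift cm [-54.17 -61.63 -10.87] rot [ 0.    -0.    -0.994]
```

Candidates for the pin (top view): (417,284), (477,298), (422,355). The one farthest to the robot's right (lowest y) is (477,298), and the crop confirms it has a red button at the rear and its nose pointing +x. I'll do the bar first.

```bash
python3 -m creep '[[[-3,-3,-10.9,0,0,-0.1,0],[-7,-8,-10.9,0,0,-0.2,0],[-54.2,-61.6,-10.9,0,0,-0.994,0],[-54.2,-61.6,-10.9,0,0,-0.994,0],[-54.2,-61.6,-10.9,0,0,-0.994,0],[-54.2,-61.6,-10.9,0,0,-0.994,0],[-54.2,-61.6,-10.9,0,0,-0.994,0],[-54.2,-61.6,-10.9,0,0,-0.994,0],[-54.2,-61.6,-10.9,0,0,-0.994,0],[-54.2,-61.6,-10.9,0,0,-0.994,0]]]' 20
python3 -c "
from h import *
goal(rackT(RO,RY)([0,2,260])[0],-12.5)"
```

```text
t: 1.95
eef_pos: [0.5089, -0.1223, 0.3348]
tool_rot: [0.0, 0.994, -0.109, 0.001]
contact_force: [1.0, -0.1, 0.1]
gripper_width: 0.002
t 1.95 pos [ 0.5089 -0.1223  0.3348] x-axis yaw -12.52 z [ 0.001 -0.001 -1.   ] F [ 0.99 -0.09  0.13] w 0.002
shift cm [  6.58 -23.37   7.47] rot [ 0.    -0.001 -0.   ]
```

```bash
python3 -m creep '[[[2,-6,-0.5,0,0,0,0],[6.6,-23.4,-0.5,0,0,0,0],[6.6,-23.4,-0.5,0,0,0,0],[6.6,-23.4,-0.5,0,0,0,0],[6.6,-23.4,-0.5,0,0,0,0],[6.6,-23.4,3,0,0,0,0],[6.6,-23.4,7,0,0,0,0],[6.6,-23.4,7,0,0,0,0]]]'
python3 -c "
from h import *
goal(rackT(RO,RY)([0,2,240])[0],-12.5)
snap('top','t1');snap('scene','s1')"
```

```text
t: 2.95
eef_pos: [0.6213, 0.0884, 0.2614]
tool_rot: [0.001, 0.994, -0.109, -0.003]
contact_force: [0.2, -0.4, 1.1]
gripper_width: 0.0
t 2.95 pos [0.6213 0.0884 0.2614] x-axis yaw -12.56 z [-0.006 -0.002 -1.   ] F [ 0.21 -0.38  1.06] w 0.0
shift cm [ 0.19 -0.37  2.13] rot [ 0.003  0.006 -0.001]
```

View pics/s1.png

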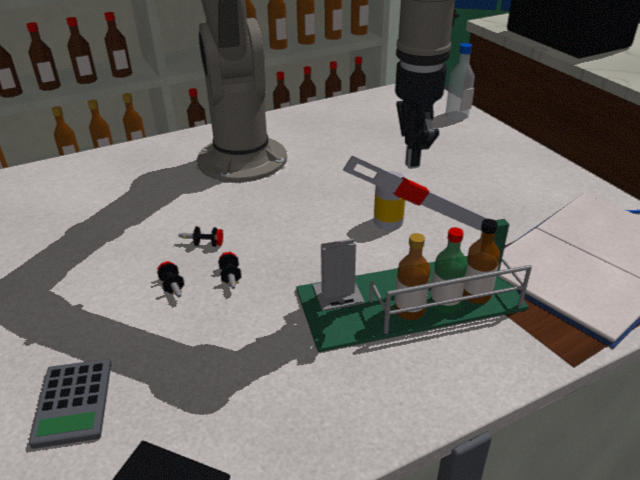

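```bash
python3 -m creep '[[[0.2,-0.8,1,0,0,0,0],[0.2,-0.8,2.5,0,0,0,0],[0.2,-0.6,3.5,0,0,0,0],[0.2,-0.2,4.5,0,0,0,0],[0.2,0.2,5.5,0,0,0,0],[0.2,0.7,6.5,0,0,0,0],[0.2,1.2,7.5,0,0,0,0],[0.2,1.6,8.5,0,0,0,0]]]'
python3 -c "
from h import *
goal(rackT(RO,RY)([0,-30,125])[0],-12.5)"
```

```text
t: 4.05
eef_pos: [0.6217, 0.0738, 0.1786]
tool_rot: [-0.0, 0.994, -0.109, -0.0]
contact_force: [0.1, 0.2, 1.3]
gripper_width: 0.001
t 4.05 pos [0.6217 0.0738 0.1786] x-axis yaw -12.5 z [-0.  0. -1.] F [0.11 0.18 1.29] w 0.001
shift cm [-0.17  1.42  5.36] rot [-0.  0. -0.]
```

```bash
python3 -c "
from h import *
im,d=snap('scene','s2'); cv2.imwrite('pics/s2c.png',cv2.resize(im[60:340,290:550],None,fx=2,fy=2))"
```

```text
(no output)
```

View pics/s2c.png

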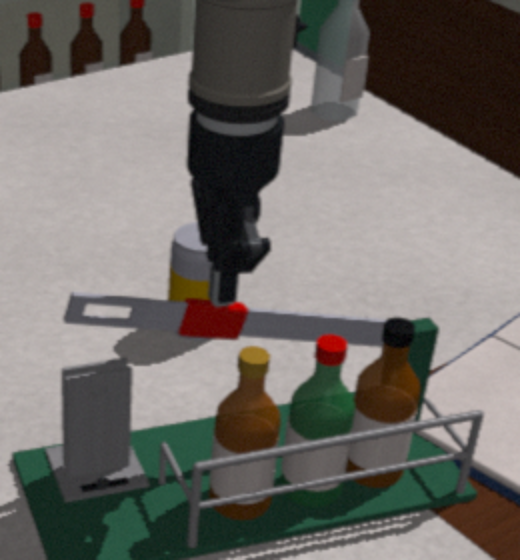

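The bar is coming down under the fingertip on the sleeve. Continuing to just above the rest.

```bash
python3 -m creep '[[[-0.1,0.5,1,0,0,0,0],[-0.1,0.9,2,0,0,0,0],[-0.1,1.2,3,0,0,0,0],[-0.1,1.3,3.8,0,0,0,0],[-0.1,1.4,4.4,0,0,0,0],[-0.1,1.4,4.7,0,0,0,0],[-0.1,1.4,4.7,0,0,0,0]]]'
python3 -m creep '[[[0,0,0.2,0,0,0,0],[0,0,0.4,0,0,0,0],[0,0,0.5,0,0,0,0]]]'
python3 -c "
from h import *
goal(rackT(RO,RY)([0,-30,125])[0],-12.5)"
```

```text
t: 4.97
eef_pos: [0.6177, 0.0609, 0.1322]
tool_rot: [-0.0, 0.994, -0.109, -0.0]
contact_force: [0.7, 0.2, 0.1]
gripper_width: 0.001
t: 5.35
eef_pos: [0.6178, 0.0607, 0.1273]
tool_rot: [0.0, 0.994, -0.109, 0.0]
contact_force: [-0.8, -0.3, -0.4]
gripper_width: 0.002
t 5.35 pos [0.6178 0.0607 0.1273] x-axis yaw -12.49 z [ 0. -0. -1.] F [-0.82 -0.34 -0.4 ] w 0.002
shift cm [-0.08  0.06  0.23] rot [ 0. -0.  0.]
```

```bash
python3 -m creep '[[[0,0,0.1,0,0,0,0],[0,0,0.1,0,0,0,0]]]'; python3 -m creep '[[[0,0,0.1,0,0,0,0],[0,0,0.1,0,0,0,0]]]'; python3 -m creep '[[[0,0,0.05,0,0,0,0],[0,0,0.05,0,0,0,0]]]'
python3 -c "
from h import *
im,d=snap('scene','s3'); cv2.imwrite('pics/s3c.png',cv2.resize(im[120:340,290:550],None,fx=3,fy=2.7))"
```

```text
t: 5.6
eef_pos: [0.6177, 0.0608, 0.1262]
tool_rot: [-0.0, 0.994, -0.109, -0.0]
contact_force: [0.0, -0.1, -0.5]
gripper_width: 0.002
t: 5.85
eef_pos: [0.6177, 0.0608, 0.1252]
tool_rot: [-0.0, 0.994, -0.109, -0.0]
contact_force: [-0.5, 0.3, -0.6]
gripper_width: -0.002
t: 6.1
eef_pos: [0.6177, 0.0607, 0.1251]
tool_rot: [0.0, 0.994, -0.109, 0.0]
contact_force: [-1.2, -0.7, 4.1]
gripper_width: -0.0
```

View pics/s3c.png

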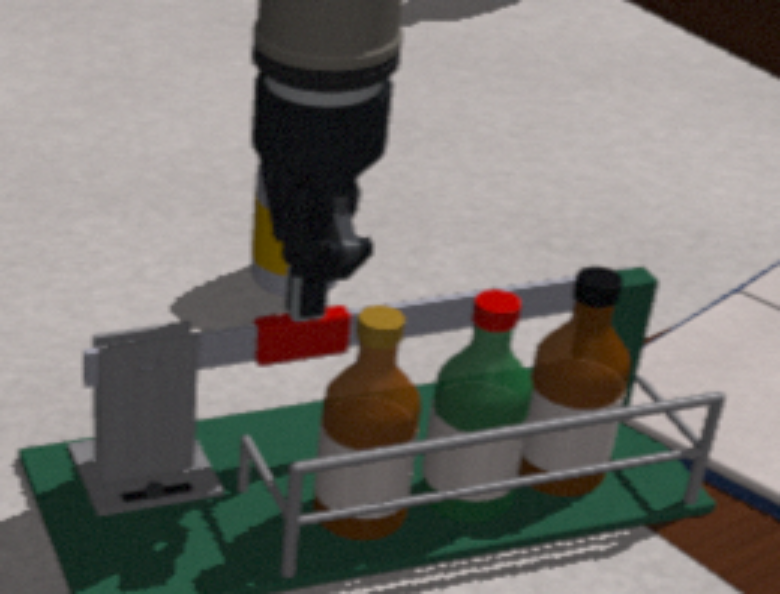

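```bash
python3 -m creep '[[[0,0,0.03,0,0,0,0],[0,0,0.03,0,0,0,0]]]'; python3 -m creep '[[[0,0,-2,0,0,0,0],[-2,2,-7,0,0,0,0.3],[-5,8,-10,0,0,0,1],[-5,8,-10,0,0,0,1]]]'
python3 -c "
from h import *
goal([.391,-.305,.10],0)"
```

```text
t: 6.4
eef_pos: [0.6178, 0.0607, 0.1251]
tool_rot: [0.0, 0.994, -0.109, 0.0]
contact_force: [-2.5, -0.2, 7.7]
gripper_width: 0.001
t: 6.9
eef_pos: [0.5512, -0.0099, 0.2271]
tool_rot: [0.001, 0.994, -0.111, 0.002]
contact_force: [0.3, 0.3, -0.5]
gripper_width: 0.638
t 6.9 pos [ 0.5512 -0.0099  0.2271] x-axis yaw -12.73 z [ 0.003 -0.002 -1.   ] F [ 0.34  0.28 -0.52] w 0.638
shift cm [-9.17 32.3  12.73] rot [ 0.002 -0.004 -0.222]
```

```bash
python3 -m creep '[[[-1,4,0,0,0,-0.1,0.45],[-9.1,32.2,8,0,0,-0.22,0.45],[-9.1,32.2,8,0,0,-0.22,0.45],[-9.1,32.2,8,0,0,-0.22,0.45],[-9.1,32.2,8,0,0,-0.22,0.45],[-9.1,32.2,8,0,0,-0.22,0.45],[-9.1,32.2,8,0,0,-0.22,0.45],[-9.1,32.2,8,0,0,-0.22,0.45]]]'
python3 -c "
from h import *
im=cv2.imread('pics/s1.png')
big=cv2.resize(im[240:320,130:220],None,fx=7,fy=7,interpolation=cv2.INTER_CUBIC)
f=lambda P:np.round((proj('scene',P)-[130,240])*7+3).astype(int)
c=np.array([.4174,-.3053,.02])
L=lambda a,b,col:cv2.line(big,tuple(map(int,f(c+np.array(a)/1000)[0])),tuple(map(int,f(c+np.array(b)/1000)[0])),col,1)
L([-35,0,0],[57,0,0],(0,255,0))
for x in(-35,-23,-18,15,20,47,57):
  L([x,-20,0],[x,20,0],(255,255,0)); L([x,0,-20],[x,0,20],(255,0,255))
cv2.imwrite('pics/pc.png',big); print(bot.get_obs()['t'])
im,d=snap('scene','s4'); cv2.imwrite('pics/s4c.png',cv2.resize(im[80:340,100:360],None,fx=2.2,fy=2.2))
goal([.391,-.305,.028],0)"
```

```text
t: 7.9
eef_pos: [0.3942, -0.3006, 0.1447]
tool_rot: [-0.0, 1.0, 0.001, 0.001]
contact_force: [0.4, 0.5, 0.3]
gripper_width: 0.449
7.9
t 7.95 pos [ 0.3946 -0.3     0.1449] x-axis yaw 0.24 z [ 0.001  0.    -1.   ] F [ 0.14  0.53 -0.41] w 0.448
shift cm [-0.38  0.5  11.69] rot [-0.    -0.001  0.004]
```

View pics/pc.png

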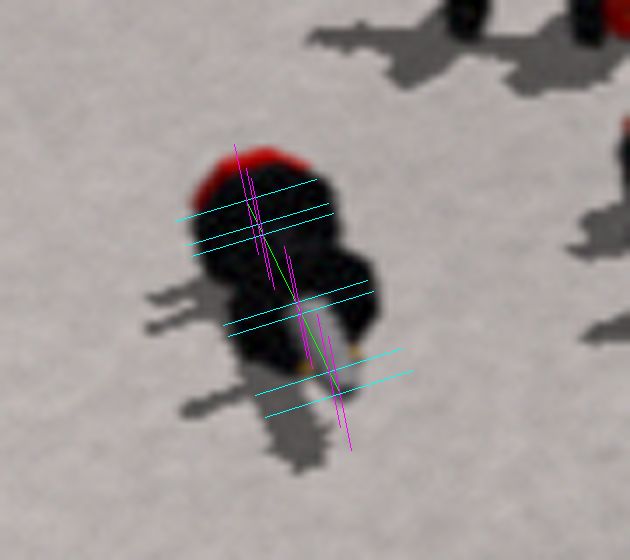

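View pics/s4c.png

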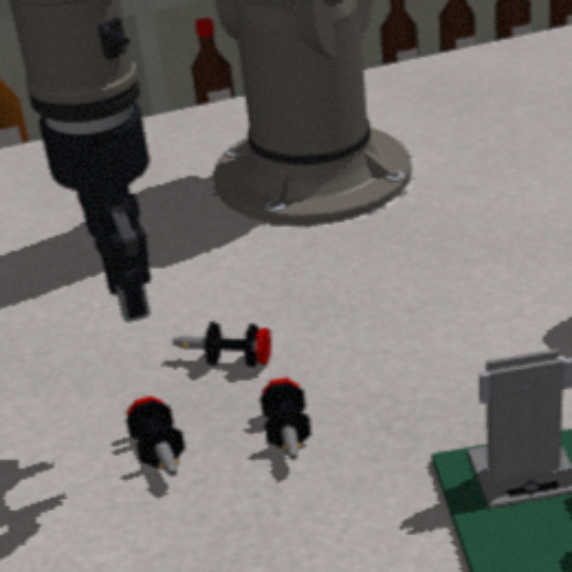

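```bash
python3 -m creep '[[[-0.4,0.5,4,0,0,0,0.45],[-0.4,0.5,7,0,0,0,0.45],[-0.4,0.5,9,0,0,0,0.45],[-0.4,0.5,9.5,0,0,0,0.45]]]'
python3 -c "
from h import *
goal([.391,-.305,.028],0)
snap('top','t5');im,d=snap('scene','s5'); cv2.imwrite('pics/s5c.png',cv2.resize(im[200:310,110:240],None,fx=5,fy=5,interpolation=cv2.INTER_CUBIC))
im=cv2.imread('pics/t5.png');cv2.imwrite('pics/t5c.png',cv2.resize(im[235:355,420:540],None,fx=5,fy=5,interpolation=cv2.INTER_CUBIC))"
```

```text
t: 8.45
eef_pos: [0.39, -0.3044, 0.0489]
tool_rot: [-0.001, 1.0, 0.003, -0.0]
contact_force: [0.0, 0.5, -0.1]
gripper_width: 0.449
t 8.45 pos [ 0.39   -0.3044  0.0489] x-axis yaw 0.29 z [-0.001  0.001 -1.   ] F [ 0.05  0.5  -0.06] w 0.449
shift cm [0.1  0.06 2.09] rot [-0.001  0.001  0.005]
```

View pics/s5c.png

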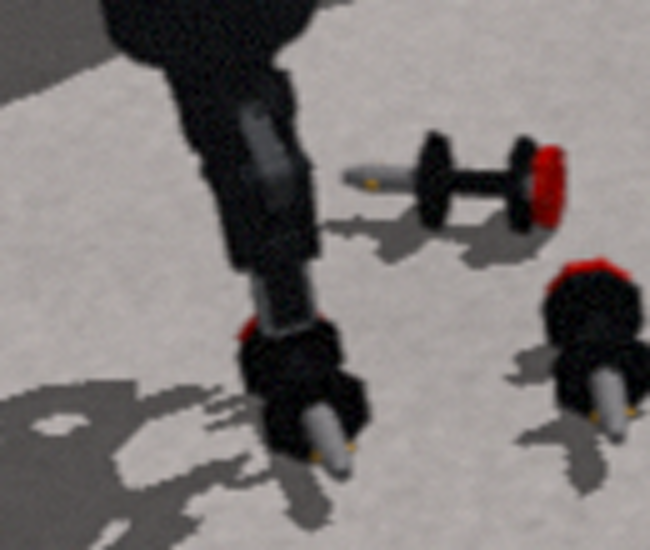

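View pics/t5c.png

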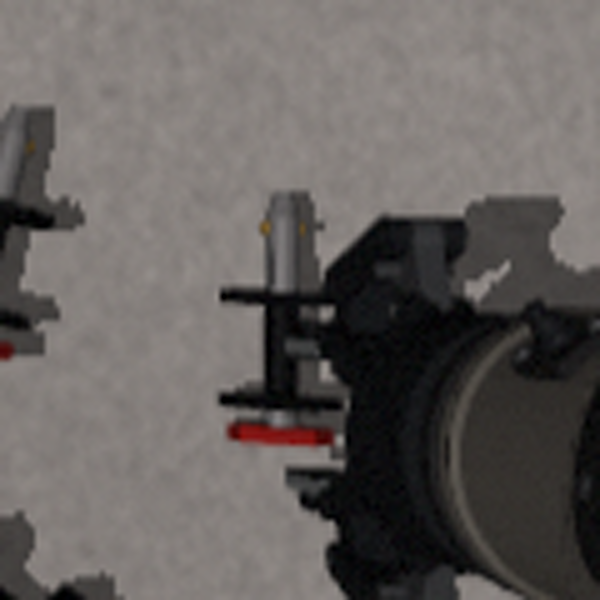

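```bash
python3 -m creep '[[[0.1,0.05,1.0,0,0,0,0.45],[0.1,0.05,1.8,0,0,0,0.45],[0.1,0.05,2.05,0,0,0,0.45],[0.1,0.05,2.05,0,0,0,0.45]]]'
python3 -m creep '[[[0,0,0,0,0,0,0.3],[0,0,0,0,0,0,0.2],[0,0,0,0,0,0,0],[0,0,0,0,0,0,0],[0,0,0,0,0,0,0],[0,0,0,0,0,0,0]]]' 30
python3 -c "
from h import *
goal([.391,-.305,.028],0)
im,d=snap('scene','s6'); cv2.imwrite('pics/s6c.png',cv2.resize(im[200:310,110:240],None,fx=5,fy=5,interpolation=cv2.INTER_CUBIC))"
```

```text
t: 9.05
eef_pos: [0.39, -0.3067, 0.0288]
tool_rot: [-0.0, 1.0, 0.001, -0.0]
contact_force: [0.2, 0.2, 0.4]
gripper_width: 0.449
t: 9.8
eef_pos: [0.39, -0.3069, 0.0292]
tool_rot: [0.0, 1.0, 0.001, -0.0]
contact_force: [-3.1, 0.6, 6.3]
gripper_width: 0.123
t 9.8 pos [ 0.39   -0.3069  0.0292] x-axis yaw 0.11 z [-0. -0. -1.] F [-3.07  0.57  6.25] w 0.123
shift cm [ 0.1  -0.19  0.12] rot [0.    0.    0.002]
```

View pics/s6c.png

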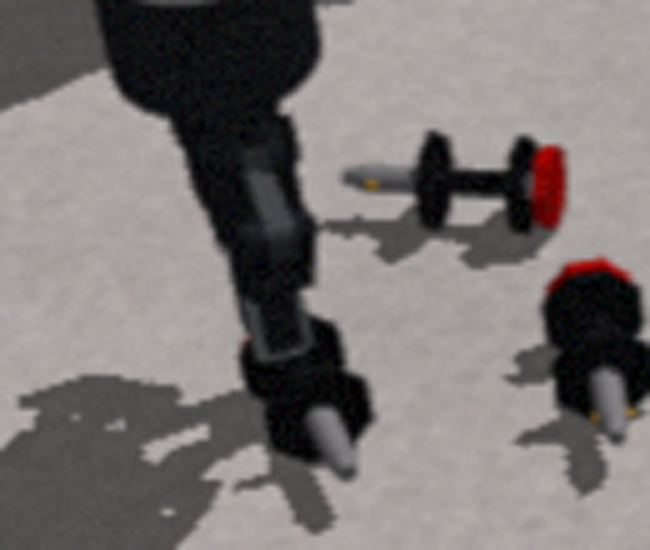

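```bash
python3 -m creep '[[[0,0,-1,0,0,0,0],[0,0,-3,0,0,0,0],[0,0,-7,0,0,0,0],[0,0,-10,0,0,0,0],[0,0,-10,0,0,0,0]]]'
python3 -c "
from h import *
goal(rackT(RO,RY)([-125,-129,135])[0],-12.5)
im,d=snap('scene','s7'); cv2.imwrite('pics/s7c.png',cv2.resize(im[160:310,110:240],None,fx=4,fy=4,interpolation=cv2.INTER_CUBIC))"
```

```text
t: 10.48
eef_pos: [0.3919, -0.3076, 0.1314]
tool_rot: [0.002, 1.0, 0.001, 0.002]
contact_force: [0.0, -0.3, -0.8]
gripper_width: 0.119
t 10.47 pos [ 0.3919 -0.3076  0.1314] x-axis yaw 0.12 z [ 0.005 -0.003 -1.   ] F [ 0.03 -0.27 -0.76] w 0.119
shift cm [  8.22 -29.82  -0.42] rot [ 0.003 -0.005  0.22 ]
```

View pics/s7c.png

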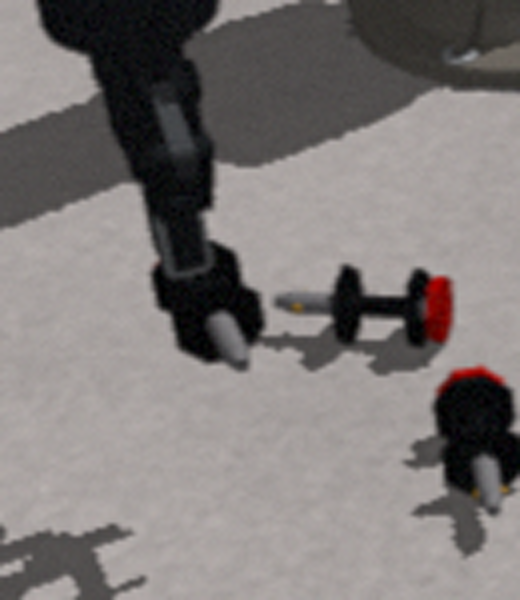

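```bash
python3 -m creep '[[[2,-4,-1,0,0,0.1,0],[5,-9,-1,0,0,0.22,0],[8.2,-14,-0.5,0,0,0.22,0],[8.2,-19,-0.5,0,0,0.22,0],[8.2,-24,-0.5,0,0,0.22,0],[8.2,-28,-0.5,0,0,0.22,0],[8.2,-29.8,-0.5,0,0,0.22,0],[8.2,-29.8,-0.5,0,0,0.22,0],[8.2,-29.8,-0.5,0,0,0.22,0]]]'
python3 -c "
from h import *
goal(rackT(RO,RY)([-125,-129,119])[0],-12.5)
im,d=snap('top','t8'); cv2.imwrite('pics/t8c.png',cv2.resize(im[150:300,260:420],None,fx=4.5,fy=4,interpolation=cv2.INTER_CUBIC))
im,d=snap('scene','s8'); cv2.imwrite('pics/s8c.png',cv2.resize(im[150:330,230:400],None,fx=4,fy=3.3,interpolation=cv2.INTER_CUBIC))"
```

```text
t: 11.65
eef_pos: [0.471, -0.0097, 0.1332]
tool_rot: [0.0, 0.994, -0.109, -0.001]
contact_force: [-0.1, -0.4, -1.1]
gripper_width: 0.12
t 11.65 pos [ 0.471  -0.0097  0.1332] x-axis yaw -12.55 z [-0.002 -0.    -1.   ] F [-0.12 -0.39 -1.08] w 0.12
shift cm [ 0.23 -0.1   1.42] rot [ 0.001  0.001 -0.001]
```

View pics/t8c.png

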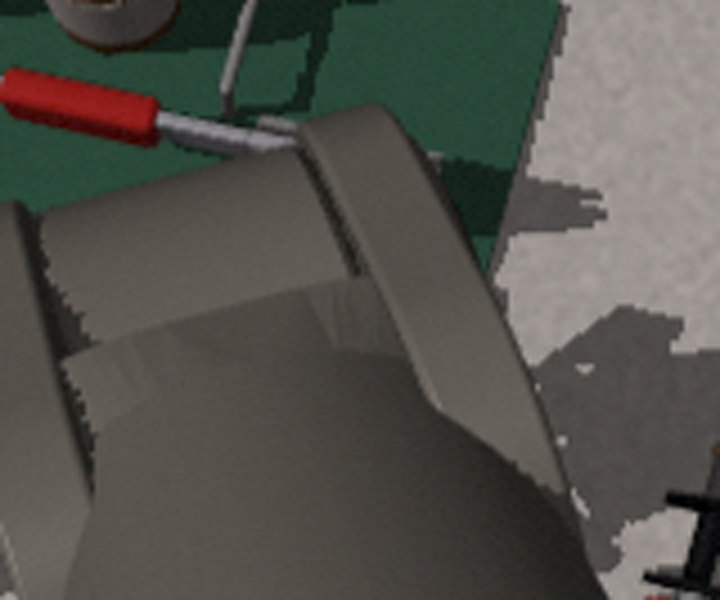

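View pics/s8c.png

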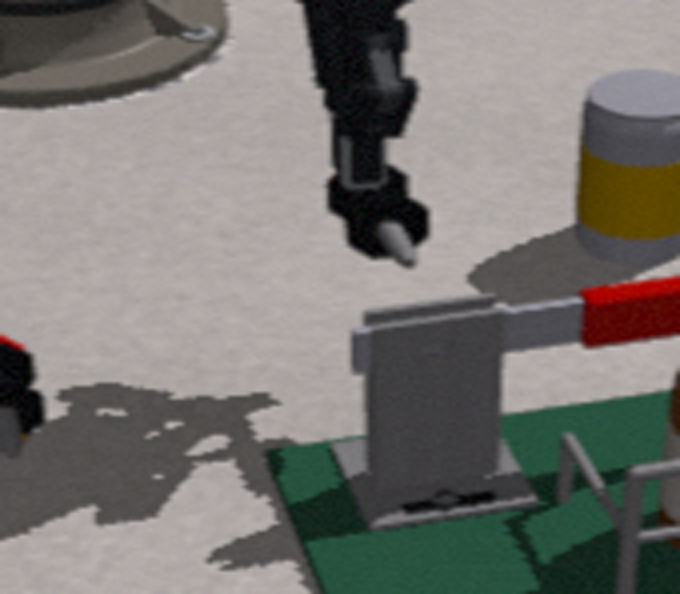

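```bash
cat >> h.py <<'E'
c_,s_=np.cos(RY),np.sin(RY); Rk=np.array([[c_,-s_,0],[s_,c_,0],[0,0,1]])
def inv(P): return (np.asarray(P)-np.array([RO[0],RO[1],0]))@Rk*1000
E
python3 - <<'E'
from h import *
z=np.load("pics/s8.npz"); im,d=z["im"],z["d"]
tcp=inv(np.array([[.471,-.0097,.1332]]))[0]; print("tcp rack",tcp)
g=im.max(2)
for v in range(200,234): print(v,' '.join(f"{g[v,u]:3d}" for u in range(310,342)))
P=lambda u,v: inv(unproj("scene",[[u,v]],[d[v,u]]))[0]-tcp
for v in range(216,231,1):
    for u in range(322,336):
        if d[v,u]>0 and g[v,u]>70 and d[v,u]<1.1: print(u,v,g[v,u],round(float(d[v,u]),4),P(u,v).round(1))
E
```

```text
tcp rack [-127.31773322 -129.90937151  133.2       ]
200 171 174 152  96  31  49  70  59  22  20  17  21  17  20  16  38  48  60 101 150 174 175 172 176 180 176 174 176 176 179 178 182
201 175 176 176 140  51  53  71  56  23  17  19  17  13  11  18  41  45  24  37  95 146 169 174 175 178 176 174 174 171 175 177 180
202 176 178 171 137  61  56  73  60  21  25  17  18  18  21  24  40  45  14  11  33  76 134 170 178 175 176 173 173 171 176 176 175
203 176 176 145  77  29  50  72  55  22  18  19  16  13  16  17  40  49  27  14   7  23  80 143 180 180 172 170 170 175 173 175 177
204 178 152  89  31  23  50  70  57  24  14  23  21  26  22  24  53  54  27  13  14  18  68 139 179 180 174 173 173 175 177 177 175
205 172 136  46   8   9  49  69  65  47  36  37  45  49  50  53  53  40  16  12   9  18  71 139 178 176 175 177 174 174 176 177 176
206 161 112  37   9  12  26  58  67  67  67  68  64  68  68  58  33  18   6  11   6  17  71 142 179 175 174 177 179 178 179 178 178
207 174 139  44   0  15  10  30  40  43  41  41  38  24  39  36  16  14  14  16  17  18  68 137 178 176 177 177 181 177 178
[... 3702 characters left out ...]
 [76.2  0.1 -2.9]
330 226 103 1.0971 [75.   2.3 -4.2]
331 226 123 1.0939 [78.1  3.4 -2.3]
332 226 133 1.0946 [78.   5.3 -2.7]
333 226 133 1.0993 [74.7  8.1 -5.5]
330 227 86 1.0968 [76.3  1.9 -5.4]
331 227 118 1.0933 [79.6  3.  -3.4]
332 227 129 1.0957 [78.2  5.2 -4.8]
333 227 132 1.0964 [78.   7.2 -5.3]
330 228 74 1.0952 [78.6  1.3 -6. ]
331 228 93 1.0896 [83.6  1.9 -2.8]
332 228 99 1.0922 [82.   4.2 -4.3]
333 228 121 1.0929 [81.9  6.1 -4.7]
334 228 153 1.0958 [80.   8.5 -6.4]
333 229 99 1.0942 [81.9  6.1 -6.9]
334 229 150 1.0973 [80.   8.6 -8.7]
330 230 113 1.0993 [ 77.5   1.6 -11.3]
331 230 80 1.0939 [82.2  2.2 -8.2]
332 230 76 1.0923 [83.9  3.6 -7.3]
333 230 115 1.0977 [ 80.2   6.6 -10.4]
```

```bash
python3 - <<'E'
from h import *
T=rackT(RO,RY); z=np.load("pics/s8.npz"); im,d=z["im"],z["d"]
tcp=np.array([-127.3,-129.9,133.2])
for dy in (0,3):
  for dz in(-9,-13): print(dy,dz,"shoulderfront",proj("scene",T(tcp+[46.5,dy,-9])).round(1),"tip",proj("scene",T(tcp+[83.5,dy,dz])).round(1))
big=cv2.resize(im[195:320,300:380],None,fx=7,fy=7,interpolation=cv2.INTER_CUBIC)
f=lambda P:np.round((proj("scene",T(P))-[300,195])*7+3).astype(int)
for x in(9,5): cv2.polylines(big,[f([[x,-159,10],[x,-159,128],[x,-99,128],[x,-99,10]])],False,(0,255,255) if x==9 else (255,255,0),1)
cv2.polylines(big,[f([[0,-174,94],[0,-174,122],[0,170,122]])],False,(255,0,255),1)
cv2.imwrite("pics/fit8.png",cv2.resize(big,None,fx=.9,fy=.68))
v,u=np.mgrid[:480,:640]; P=inv(unproj("scene",np.c_[u.ravel(),v.ravel()],d.ravel())); ok=(d.ravel()>0)
m=ok&(abs(P[:,0]-9)<8)&(P[:,1]<-80)&(P[:,1]>-180)&(P[:,2]>40)&(P[:,2]<140)
print(m.sum(),np.percentile(P[m],[1,3,50,97,99],axis=0).round(1))
m=ok&(P[:,1]>-195)&(P[:,1]<0)&(P[:,2]<25)&(P[:,2]>-10)&(P[:,0]>40)&(P[:,0]<110); print("plate z",np.median(P[m][:,2]))
m=ok&(abs(P[:,0])<15)&(P[:,1]>-90)&(P[:,1]<-65)&(P[:,2]>60); print("bar",np.percentile(P[m],[3,50,97],axis=0).round(1))
E
```

```text
0 -9 shoulderfront [[324.8 219.9]] tip [[330.  230.9]]
0 -13 shoulderfront [[324.8 219.9]] tip [[330.  232.7]]
3 -9 shoulderfront [[326.3 219.6]] tip [[331.6 230.7]]
3 -13 shoulderfront [[326.3 219.6]] tip [[331.6 232.5]]
1439 [[   2.1 -164.2   41.4]
 [   3.3 -160.7   43.5]
 [  10.7 -126.7   92.6]
 [  13.6  -86.2  126.7]
 [  14.3  -82.3  127.8]]
plate z 9.560147993491846
bar [[  1.3 -89.5  94.5]
 [  4.9 -77.8 109.6]
 [  7.4 -66.1 122.6]]
```

View pics/fit8.png

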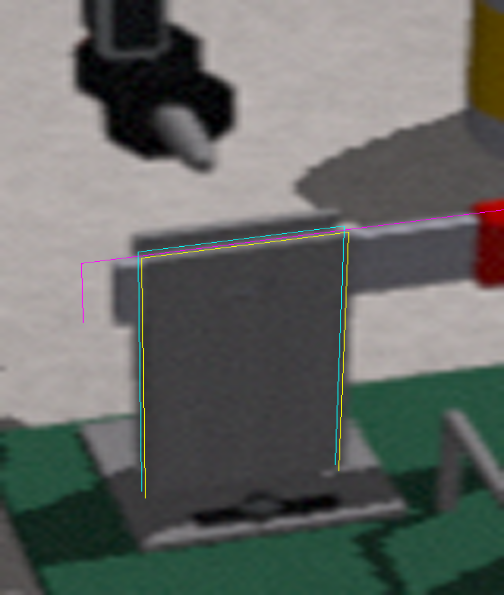

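```bash
cat > fit.py <<'E'
from h import *
from scipy.optimize import differential_evolution
T=rackT(RO,RY)
def polys(tcp,p):
    dy,dz,pit,yaw,dx=p; c=np.array([26.5+dx,dy,dz])
    Rr=R.from_euler('zy',[yaw,pit],degrees=True).as_matrix()  # pit>0 nose down
    o=[]
    a=np.deg2rad(np.arange(8)*45+22.5); ro=20/np.cos(np.pi/8)
    def disc(x,r,aa): return np.c_[np.full(len(aa),x),r*np.cos(aa),r*np.sin(aa)]
    b=np.deg2rad(np.arange(0,360,20))
    for x0,x1,r0,r1,aa in((-23,-18,ro,ro,a),(15,20,ro,ro,a),(-18,15,6,6,b),(20,47,6,6,b),(47,57,6,3.5,b)):
        o.append(np.r_[disc(x0,r0,aa),disc(x1,r1,aa)]@Rr.T+c+tcp)
    return o
S=8
def render(tcp,p,cam,box):
    u0,u1,v0,v1=box; cls=[]
    dark=np.zeros(((v1-v0)*S,(u1-u0)*S),np.uint8); lit=dark.copy()
    for i,P in enumerate(polys(tcp,p)):
        q=((proj(cam,T(P))-[u0,v0]+.5)*S).astype(np.float32)
        h=cv2.convexHull(q).astype(np.int32)
        cv2.fillConvexPoly(lit if i>=3 else dark,h,255)
    dark[lit>0]=0
    f=lambda m:cv2.resize(m,(u1-u0,v1-v0),interpolation=cv2.INTER_AREA).astype(float)/255
    return f(dark),f(lit)
E
python3 - <<'E'
from fit import *
import pickle
z=np.load("pics/s8.npz"); g=z["im"].max(2).astype(float)
box=(308,345,206,236); u0,u1,v0,v1=box; G=g[v0:v1,u0:u1]
tcp=np.array([-127.3,-129.9,133.2])
# three-class expected brightness: bg 177, dark 12, shank ~100
def cost(p):
    D,L=render(tcp,p,"scene",box); M=177*(1-D-L)+12*D+100*L
    W=np.ones_like(G); W[:3,:14]=0
    return (W*np.clip(abs(M-G),0,120)).mean()
r=differential_evolution(cost,[(-3,7),(-14,-3),(-8,12),(-5,5),(-3,3)],maxiter=40,popsize=8,seed=1,tol=1e-4)
print(r.x.round(2),r.fun, cost([0,-9,0,0,0]))
E
```

```text
Traceback (most recent call last):
  File "fit.py", line 19, in render
    q=((proj(cam,T(P))-[u0,v0]+.5)*S).astype(np.float32)
        ~~~~^^^^^^^^^^
  File "h.py", line 13, in proj
    K,Rm,t=cal(n); p=np.atleast_2d(P)@Rm.T+t; return np.c_[p[:,0]/p[:,2]*K[0,0]+K[0,2],p[:,1]/p[:,2]*K[1,1]+K[1,2]]
           ~~~^^^
  File "h.py", line 5, in cal
    c=bot.calibration(n); return np.array(c["mtx"],float),cv2.Rodrigues(np.array(c["rvec"],float))[0],np.array(c["tvec"],float).ravel()
ValueError: time passes only in moves, steps and waits
```

Calibration can't be called too often, so I'll cache it.

```bash
sed -i 's/^def cal(n):/import functools\n@functools.lru_cache(None)\ndef cal(n):/' h.py
cat > runfit.py <<'E'
from fit import *
import sys
def go(tag,tcp,box,msk=None):
    z=np.load(f"pics/{tag}.npz"); g=z["im"].max(2).astype(float); u0,u1,v0,v1=box; G=g[v0:v1,u0:u1]
    W=np.ones_like(G)
    if msk: W[:msk[1],:msk[0]]=0
    def cost(p):
        D,L=render(tcp,p,"scene",box); M=177*(1-D-L)+12*D+100*L
        return (W*np.clip(abs(M-G),0,120)).mean()
    for s in(1,2):
        r=differential_evolution(cost,[(-3,7),(-14,-3),(-8,12),(-5,5),(-3,3)],maxiter=40,popsize=8,seed=s,tol=1e-4)
        print("dy,dz,pitch,yaw,dx",r.x.round(2),r.fun.round(2), cost([0,-9,0,0,0]).round(2))
    p=r.x; print("tip rel tcp",polys(tcp,p)[4][18:].mean(0)-tcp,"abs",polys(tcp,p)[4][18:].mean(0))
if __name__=="__main__":
    go("s8",np.array([-127.3,-129.9,133.2]),(308,345,206,236),(14,3))
E
time python3 runfit.py; python3 -c "
from h import *
print(bot.get_obs()['t'])"
```

```text
dy,dz,pitch,yaw,dx [ 4.87 -9.46 -1.23 -0.37 -2.66] 7.29 21.29
dy,dz,pitch,yaw,dx [ 4.92 -9.59 -0.88 -0.32 -2.94] 7.22 21.29
tip rel tcp [80.55510901  4.60297836 -8.71422929] abs [ -46.74489099 -125.29702164  124.48577071]
11.75
real	0m2.130s
user	0m2.760s
sys	0m0.064s
```

```bash
python3 -m creep '[[[0,0.24,0.7,0,0,0,0],[0,0.24,1.45,0,0,0,0],[1,0.24,1.45,0,0,0,0],[2,0.24,1.45,0,0,0,0],[2.4,0.24,1.45,0,0,0,0],[2.4,0.24,1.45,0,0,0,0]]]'
cat > st.py <<'E'
from h import *
o=bot.get_obs(); t=inv(np.array([o["eef_pos"]]))[0]; f=np.array(o["contact_force"])@Rk; q=np.array(o["tool_rot"]); M=R.from_quat(q[[1,2,3,0]]).as_matrix()
print("t",round(float(o["t"]),2),"tcp rack mm",t.round(2),"F rack",f.round(1),"M",(np.array(o["torque"])@Rk).round(2),"w",round(float(o["gripper_width"]),3),"z",M[:,2].round(3),"yaw",np.degrees(np.arctan2(M[1,0],M[0,0])).round(2))
E
python3 st.py; python3 -c "
from h import *
im,d=snap('scene','s9'); cv2.imwrite('pics/s9c.png',cv2.resize(im[190:290,290:390],None,fx=6,fy=6,interpolation=cv2.INTER_CUBIC))"
```

```text
t: 12.5
eef_pos: [0.4949, -0.0161, 0.1195]
tool_rot: [-0.0, 0.994, -0.109, 0.0]
contact_force: [-0.1, 0.4, -0.6]
gripper_width: 0.116
t 12.5 tcp rack mm [-102.56 -131.    119.54] F rack [-0.2  0.3 -0.6] M [-0.04  0.05  0.01] w 0.116 z [ 0.  0. -1.] yaw -12.5
```

View pics/s9c.png

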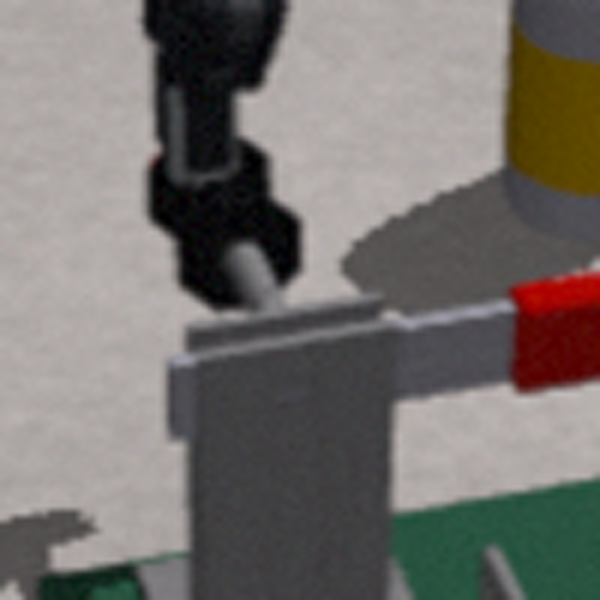

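```bash
python3 - <<'E'
from runfit import *
print(proj("scene",T([[9,-129,110],[5,-129,110],[-9,-129,110]])).round(1))
tcp=np.array([-102.6,-131.0,119.5])
z=np.load("pics/s9.npz"); im=z["im"]; 
go("s9",tcp,(312,346,217,242),(20,5))
p=[4.6,-9,-1,-.3,-2.7]
for pp in([4.6,-9,-1,-.3,-2.7],[1.6,-9,0,0,0]):
  print(pp,[proj("scene",T(polys(tcp,pp)[4][18:].mean(0)[None]+[[k,0,0]])).round(1).tolist() for k in(0,12,30)])
hsvb=im[240:275,325:352].max(2); 
for v in range(248,266): print(v,' '.join(f"{x:3d}" for x in im[v,326:352].max(1)))
E
```

```text
[[338.4 254.1]
 [337.8 252.7]
 [335.6 248.1]]
dy,dz,pitch,yaw,dx [ 4.4  -8.48  1.6   1.77 -1.89] 9.4 26.68
dy,dz,pitch,yaw,dx [ 5.19 -9.77 -0.16  0.36 -2.97] 9.37 26.68
tip rel tcp [80.53038189  5.55192163 -9.60783175] abs [ -22.06961811 -125.44807837  109.89216825]
[4.6, -9, -1, -0.3, -2.7] [[[334.9, 243.2]], [[336.7, 247.0]], [[339.5, 252.9]]]
[1.6, -9, 0, 0, 0] [[[333.9, 244.7]], [[335.7, 248.6]], [[338.5, 254.5]]]
248 122 125 122 119 114 104  95  90  77  74  71  70  68  68  65  61  65  66  65  68  65  64  67  65  65  67
249  93  92  77  74  71  70  70  66  65  65  68  66  66  67  69  63  67  67  63  66  65  63  66  66  66  66
250  68  67  67  67  64  63  67  66  65  67  66  67  68  65  68  70  62  65  68  66  65  68  65  67  68  66
251  69  64  66  68  66  68  67  65  65  67  65  68  65  69  68  67  66  67  65  64  64  69  67  65  66  69
252  67  68  66  65  66  66  67  68  64  66  66  66  62  65  66  66  62  65  65  65  67  66  67  64  65  65
253  63  68  66  64  68  65  68  67  64  64  66  65  66  62  66  65  59  65  66  66  68  66  67  66  66  67
254  68  65  65  69  66  70  6
[... 565 characters left out ...]
  66  66  65  67  64  64  65  69  68  65  65  66  65
260  67  64  65  66  66  63  65  65  63  66  62  67  65  65  63  67  63  66  65  67  63  65  65  66  67  66
261  65  66  63  64  69  66  65  69  65  66  66  68  64  70  68  64  64  66  64  65  64  65  65  67  67  65
262  64  65  69  63  66  67  65  66  68  63  67  70  67  66  67  69  68  64  66  66  67  66  68  64  65  68
263  66  67  66  67  66  66  64  64  64  66  67  67  64  68  68  65  66  60  63  64  66  65  67  66  68  67
264  66  66  67  66  69  66  65  65  64  65  65  70  61  65  63  67  68  63  68  66  65  63  63  66  67  67
265  65  64  65  65  68  67  63  64  65  64  66  65  66  66  69  67  66  64  65  65  69  65  63  67  66  67
```

```bash
python3 -m creep '[[[0,0.3,0,0,0,0,0],[0.5,0.3,0,0,0,0,0],[0.9,0.3,0,0,0,0,0],[1.1,0.3,0,0,0,0,0],[1.1,0.3,0,0,0,0,0]]]'; python3 st.py
python3 -m creep '[[[0.1,0,0,0,0,0,0],[0.2,0,0,0,0,0,0]]]'; python3 st.py
```

```text
t: 13.18
eef_pos: [0.5047, -0.0214, 0.1194]
tool_rot: [-0.0, 0.994, -0.109, 0.0]
contact_force: [0.4, 0.1, -1.3]
gripper_width: 0.117
t 13.18 tcp rack mm [ -91.86 -134.07  119.44] F rack [ 0.4  0.2 -1.3] M [0.01 0.04 0.02] w 0.117 z [ 0.  0. -1.] yaw -12.49
t: 13.42
eef_pos: [0.5065, -0.0219, 0.1195]
tool_rot: [0.0, 0.994, -0.109, -0.0]
contact_force: [-0.7, 0.0, -1.2]
gripper_width: 0.124
t 13.43 tcp rack mm [ -90.05 -134.14  119.46] F rack [-0.7 -0.1 -1.2] M [-0.01  0.1  -0.05] w 0.124 z [-0. -0. -1.] yaw -12.49
```

```bash
for i in 1; do python3 -m creep '[[[0.1,0,0,0,0,0,0],[0.2,0,0,0,0,0,0]]]' >/dev/null; python3 st.py; done
python3 -m creep '[[[0.1,0,0,0,0,0,0],[0.15,0,0,0,0,0,0]]]' >/dev/null; python3 st.py
```

```text
t 13.68 tcp rack mm [ -88.02 -134.11  119.47] F rack [ 0.   0.2 -1.5] M [0.02 0.12 0.01] w 0.12 z [-0.  0. -1.] yaw -12.49
t 13.93 tcp rack mm [ -86.57 -134.09  119.43] F rack [ 0.2  0.1 -1.4] M [0.02 0.05 0.01] w 0.118 z [-0.  0. -1.] yaw -12.49
```

```bash
python3 -m creep '[[[0.1,0,0,0,0,0,0],[0.2,0,0,0,0,0,0]]]' >/dev/null; python3 st.py
python3 -m creep '[[[0.1,0,0,0,0,0,0],[0.15,0,0,0,0,0,0]]]' >/dev/null; python3 st.py;  python3 -c "
from h import *
im,d=snap('scene','s10'); cv2.imwrite('pics/s10c.png',cv2.resize(im[190:290,290:390],None,fx=6,fy=6,interpolation=cv2.INTER_CUBIC))"
```

```text
t 14.18 tcp rack mm [ -84.66 -134.05  119.4 ] F rack [-1.   0.3 -2.5] M [0.13 0.24 0.01] w 0.119 z [-0.  0. -1.] yaw -12.48
t 14.43 tcp rack mm [ -83.15 -133.99  119.39] F rack [-1.3  1.5 -3.3] M [0.27 0.4  0.05] w 0.121 z [-0.  0. -1.] yaw -12.48
```

View pics/s10c.png

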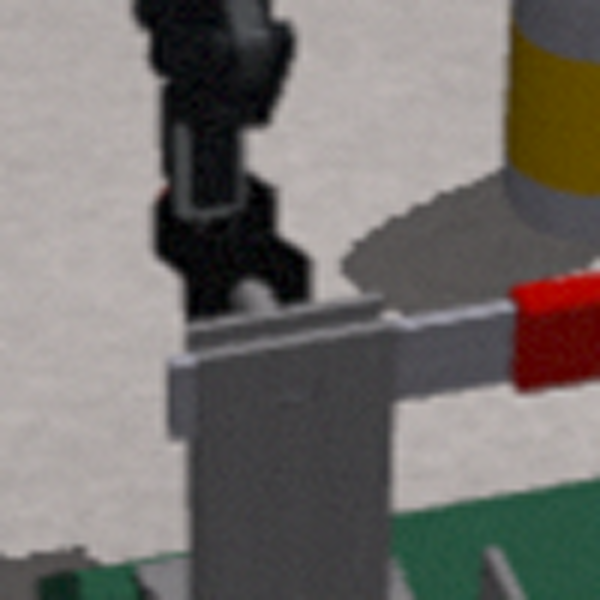

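```bash
python3 -m creep '[[[0,-0.05,0.06,0,0,0,0],[0,-0.05,0.06,0,0,0,0]]]' >/dev/null; python3 st.py
python3 -m creep '[[[0.1,0,0,0,0,0,0],[0.15,0,0,0,0,0,0]]]' >/dev/null; python3 st.py
```

```text
t 14.72 tcp rack mm [ -82.91 -133.68  118.91] F rack [ 0.3  0.7 -2. ] M [0.15 0.12 0.04] w 0.117 z [ 0. -0. -1.] yaw -12.5
t 14.97 tcp rack mm [ -81.51 -133.61  118.87] F rack [-0.8  0.2 -1.4] M [0.15 0.32 0.04] w 0.121 z [-0.  0. -1.] yaw -12.49
```

```bash
python3 -m creep '[[[0.1,0,0,0,0,0,0],[0.2,0,0,0,0,0,0]]]' >/dev/null; python3 st.py
python3 -m creep '[[[0.1,0,0,0,0,0,0],[0.15,0,0,0,0,0,0]]]' >/dev/null; python3 st.py
```

```text
t 15.22 tcp rack mm [ -79.67 -133.52  118.8 ] F rack [-2.8  0.4 -1.8] M [0.32 0.48 0.01] w 0.122 z [-0.  0. -1.] yaw -12.48
t 15.47 tcp rack mm [ -78.02 -133.43  118.83] F rack [-1.3  2.  -3.1] M [0.47 0.42 0.13] w 0.119 z [ 0.  0. -1.] yaw -12.48
```

```bash
python3 -m creep '[[[0,-0.05,0.04,0,0,0,0],[0,-0.05,0.04,0,0,0,0]]]' >/dev/null; python3 st.py
python3 -m creep '[[[0.1,0,0,0,0,0,0],[0.15,0,0,0,0,0,0]]]' >/dev/null; python3 st.py
```

```text
t 15.72 tcp rack mm [ -77.67 -133.12  118.59] F rack [-0.7  0.8 -1.8] M [0.39 0.22 0.14] w 0.119 z [ 0.001 -0.    -1.   ] yaw -12.5
t 15.97 tcp rack mm [ -76.39 -133.16  118.52] F rack [ 0.7  0.7 -2.7] M [0.17 0.24 0.09] w 0.119 z [ 0. -0. -1.] yaw -12.5
```

```bash
python3 -m creep '[[[0.1,-0.02,0.02,0,0,0,0],[0.2,-0.02,0.02,0,0,0,0]]]' >/dev/null; python3 st.py
python3 -m creep '[[[0.1,0,0,0,0,0,0],[0.2,0,0,0,0,0,0]]]' >/dev/null; python3 st.py
```

```text
t 16.23 tcp rack mm [ -74.54 -133.04  118.23] F rack [-1.7  0.3 -1.9] M [0.22 0.45 0.12] w 0.117 z [-0. -0. -1.] yaw -12.5
t 16.48 tcp rack mm [ -72.51 -132.98  118.23] F rack [-0.9  0.7 -2.3] M [0.18 0.37 0.08] w 0.119 z [-0. -0. -1.] yaw -12.5
```

```bash
python3 -m creep '[[[0.1,0,0,0,0,0,0],[0.2,0,0,0,0,0,0]]]' >/dev/null; python3 st.py
python3 -m creep '[[[0.1,0,0,0,0,0,0],[0.2,0,0,0,0,0,0]]]' >/dev/null; python3 st.py
```

```text
t 16.73 tcp rack mm [ -70.35 -133.    118.3 ] F rack [-1.   1.1 -3.1] M [0.22 0.33 0.04] w 0.122 z [ 0. -0. -1.] yaw -12.5
t 16.98 tcp rack mm [ -68.58 -132.99  118.23] F rack [-0.1  1.  -3. ] M [0.28 0.26 0.04] w 0.118 z [-0. -0. -1.] yaw -12.49
```

```bash
python3 -c "
from h import *
im,d=snap('scene','s11'); cv2.imwrite('pics/s11c.png',cv2.resize(im[190:290,290:390],None,fx=6,fy=6,interpolation=cv2.INTER_CUBIC))"
```

```text
(no output)
```

View pics/s11c.png

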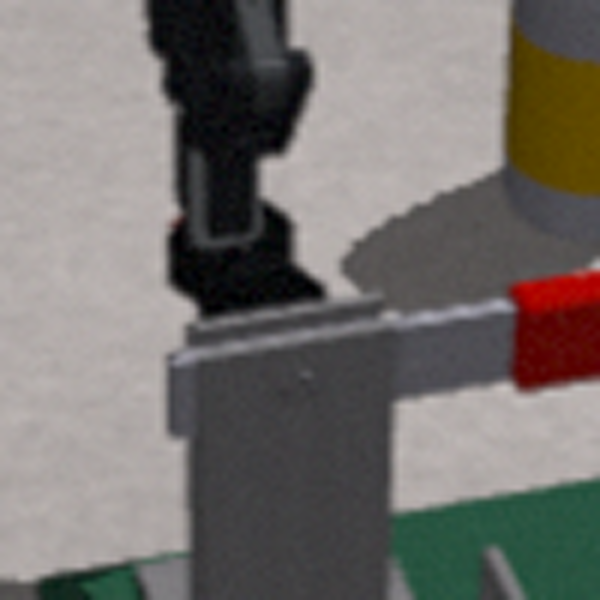

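```bash
python3 -m creep '[[[0.1,-0.03,0.02,0,0,0,0],[0.2,-0.03,0.02,0,0,0,0]]]' >/dev/null; python3 st.py
python3 -m creep '[[[0.1,0,0,0,0,0,0],[0.2,0,0,0,0,0,0]]]' >/dev/null; python3 st.py
```

```text
t 17.27 tcp rack mm [ -66.38 -132.77  118.1 ] F rack [-1.4  0.1 -1.6] M [0.08 0.23 0.02] w 0.114 z [ 0. -0. -1.] yaw -12.5
t 17.52 tcp rack mm [ -64.42 -132.73  118.08] F rack [ 0.6 -0.5 -2.4] M [ 0.13  0.17 -0.01] w 0.123 z [ 0. -0. -1.] yaw -12.5
```

```bash
python3 -m creep '[[[0.1,0,0,0,0,0,0],[0.2,0,0,0,0,0,0]]]' >/dev/null; python3 st.py
python3 -m creep '[[[0.1,0,0,0,0,0,0],[0.2,0,0,0,0,0,0]]]' >/dev/null; python3 st.py
python3 -c "
from h import *
im,d=snap('scene','s12'); cv2.imwrite('pics/s12c.png',cv2.resize(im[190:290,290:390],None,fx=6,fy=6,interpolation=cv2.INTER_CUBIC))"
```

```text
t 17.77 tcp rack mm [ -62.4  -132.63  118.08] F rack [ 0.1  0.9 -2.5] M [ 0.06  0.08 -0.04] w 0.121 z [ 0. -0. -1.] yaw -12.49
t 18.02 tcp rack mm [ -60.43 -132.6   118.09] F rack [-0.3 -0.2 -2.1] M [-0.12  0.19 -0.01] w 0.121 z [ 0.  0. -1.] yaw -12.49
```

View pics/s12c.png

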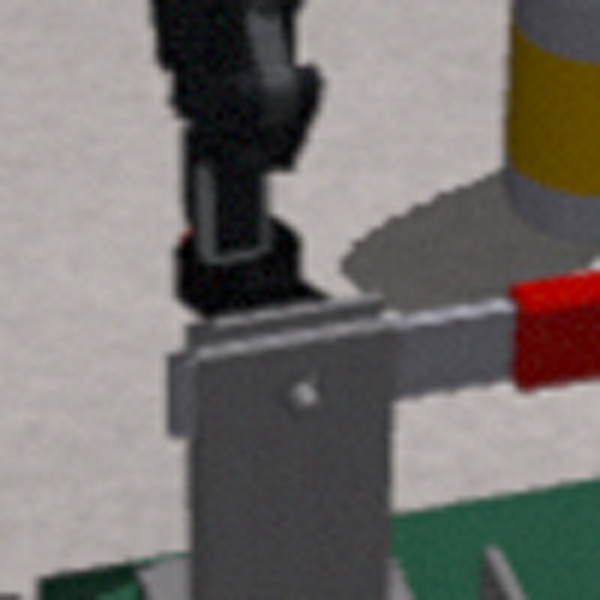

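```bash
python3 -m creep '[[[0.1,0,0,0,0,0,0],[0.2,0,0,0,0,0,0]]]' >/dev/null; python3 st.py
python3 -m creep '[[[0.1,0,0,0,0,0,0],[0.15,0,0,0,0,0,0]]]' >/dev/null; python3 st.py
python3 -m creep '[[[0.1,0,0,0,0,0,0],[0.15,0,0,0,0,0,0]]]' >/dev/null; python3 st.py
```

```text
t 18.32 tcp rack mm [ -58.45 -132.63  118.1 ] F rack [ 1.1  0.5 -1.4] M [-0.06  0.11  0.01] w 0.12 z [ 0. -0. -1.] yaw -12.49
t 18.57 tcp rack mm [ -56.92 -132.62  118.09] F rack [ 0.4 -0.4 -2.7] M [0.07 0.23 0.09] w 0.118 z [ 0.  0. -1.] yaw -12.49
t 18.82 tcp rack mm [ -55.43 -132.63  118.1 ] F rack [ 0.7 -0.2 -3.1] M [ 0.02  0.08 -0.04] w 0.118 z [ 0. -0. -1.] yaw -12.49
```

```bash
python3 -m creep '[[[0.1,0,0,0,0,0,0],[0.1,0,0,0,0,0,0]]]' >/dev/null; python3 st.py
python3 -m creep '[[[0.1,0,0,0,0,0,0],[0.1,0,0,0,0,0,0]]]' >/dev/null; python3 st.py
python3 -m creep '[[[0.05,0,0,0,0,0,0],[0.05,0,0,0,0,0,0]]]' >/dev/null; python3 st.py
```

```text
t 19.07 tcp rack mm [ -54.43 -132.62  118.08] F rack [ 1.  -0.5 -2.8] M [0.02 0.11 0.05] w 0.118 z [ 0.  0. -1.] yaw -12.49
t 19.32 tcp rack mm [ -53.46 -132.67  118.07] F rack [-1.3  0.4 -2.4] M [-0.    0.25  0.02] w 0.115 z [ 0. -0. -1.] yaw -12.5
t 19.57 tcp rack mm [ -53.   -132.66  118.08] F rack [-0.8  0.2 -2.4] M [0.05 0.15 0.01] w 0.117 z [ 0. -0. -1.] yaw -12.49
```

```bash
python3 -m creep '[[[0.05,0,0,0,0,0,0],[0.05,0,0,0,0,0,0]]]' >/dev/null; python3 st.py
python3 -m creep '[[[0.05,0,0,0,0,0,0],[0.05,0,0,0,0,0,0]]]' >/dev/null; python3 st.py
python3 -m creep '[[[0.05,0,0,0,0,0,0],[0.05,0,0,0,0,0,0]]]' >/dev/null; python3 st.py
python3 -c "
from h import *
im,d=snap('scene','s13'); cv2.imwrite('pics/s13c.png',cv2.resize(im[190:290,290:390],None,fx=6,fy=6,interpolation=cv2.INTER_CUBIC))"
```

```text
t 19.82 tcp rack mm [ -52.5  -132.6   118.07] F rack [-0.1 -0.  -3.2] M [ 0.04  0.12 -0.01] w 0.119 z [ 0.  0. -1.] yaw -12.49
t 20.07 tcp rack mm [ -52.37 -132.63  118.04] F rack [-3.3 -0.9 -0.9] M [-0.03  0.52  0.03] w 0.118 z [-0.001 -0.    -1.   ] yaw -12.49
t 20.32 tcp rack mm [ -52.34 -132.65  117.94] F rack [-6.6 -0.7  1.6] M [-0.08  1.31  0.03] w 0.121 z [-0.002 -0.    -1.   ] yaw -12.48
```

View pics/s13c.png

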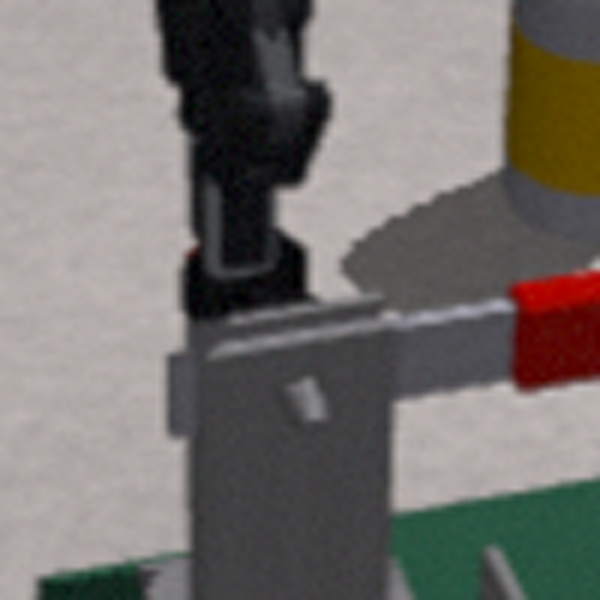

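```bash
python3 -m creep '[[[0.03,0,0,0,0,0,0],[0.03,0,0,0,0,0,0.2],[0,0,0,0,0,0,0.3],[-0.1,0,0,0,0,0,0.4],[-0.1,0,0,0,0,0,0.4],[-0.1,0,0,0,0,0,0.4]]]' >/dev/null; python3 st.py
python3 -c "
from h import *
im,d=snap('scene','s14'); cv2.imwrite('pics/s14c.png',cv2.resize(im[190:290,290:390],None,fx=6,fy=6,interpolation=cv2.INTER_CUBIC))"
```

```text
t 21.12 tcp rack mm [ -52.09 -132.61  118.23] F rack [0.6 0.2 0.2] M [ 0.01 -0.01  0.04] w 0.393 z [ 0.001  0.    -1.   ] yaw -12.5
```

View pics/s14c.png

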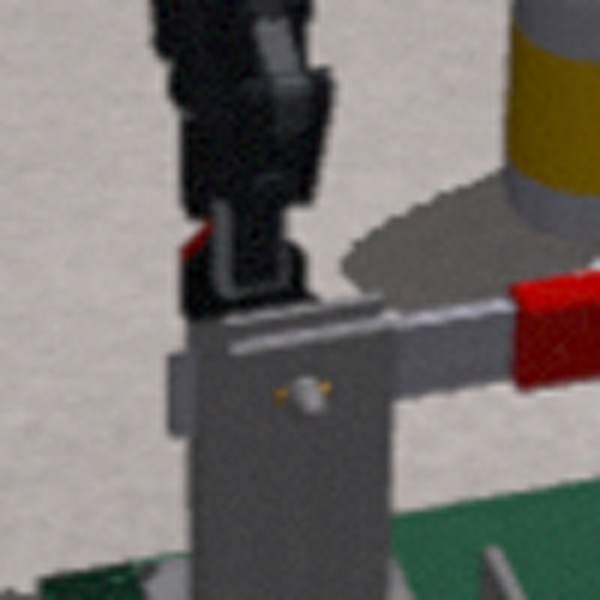

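```bash
python3 -m creep '[[[0,0,-0.5,0,0,0,0.4],[0,0,-2,0,0,0,0.4],[0,0,-5,0,0,0,0.4],[-1,0,-9,0,0,0,0.4],[-6,4,-10,0,0,0,0.4],[-10,9,-10,0,0,0,0.4],[-10,14,-10,0,0,0,0.4],[-10,18,-10,0,0,0,0.4],[-10,18,-10,0,0,0,0.4]]]' >/dev/null; python3 st.py
python3 -c "
from h import *
im,d=snap('scene','s15'); cv2.imwrite('pics/s15c.png',cv2.resize(im[190:290,290:390],None,fx=6,fy=6,interpolation=cv2.INTER_CUBIC))
im,d=snap('top','t15'); cv2.imwrite('pics/t15c.png',cv2.resize(im[130:250,270:400],None,fx=6,fy=5,interpolation=cv2.INTER_CUBIC))"
```

```text
t 22.3 tcp rack mm [-152.66 -315.74  219.12] F rack [ 0.3  0.4 -0.5] M [ 0.03 -0.   -0.  ] w 0.4 z [ 0.001 -0.001 -1.   ] yaw -12.83
```

View pics/s15c.png

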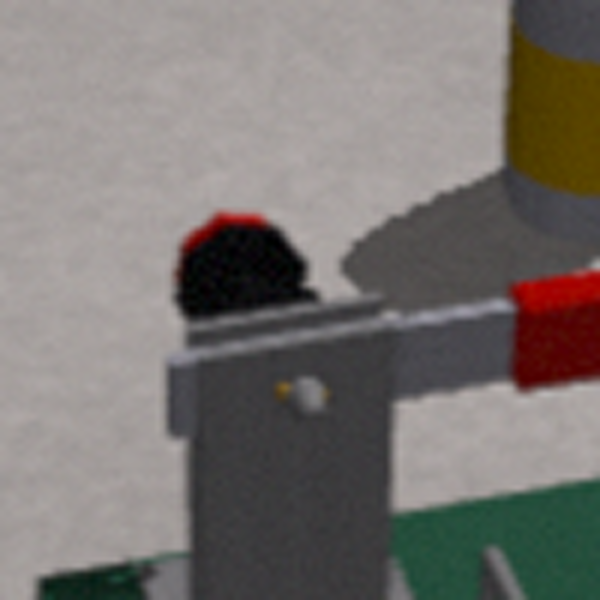

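View pics/t15c.png

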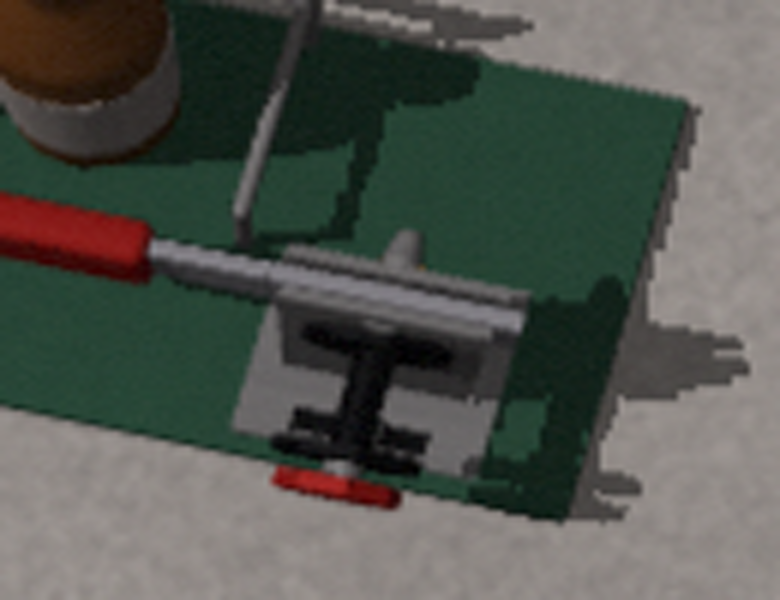

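View pics/s15.png

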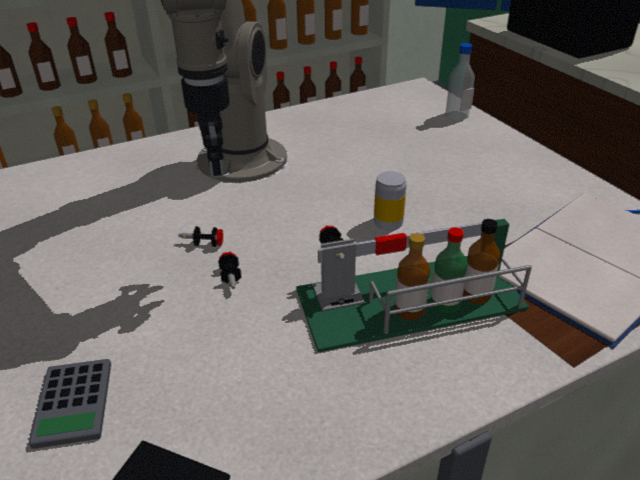

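```bash
python3 - <<'E'
from fit import *
im=np.load("pics/t15.npz")["im"]; 
u0,v0,F=300,160,11
def ov(gap,cen,pit,name):
    big=cv2.resize(im[v0:v0+80,u0:u0+65],None,fx=F,fy=F,interpolation=cv2.INTER_CUBIC)
    f=lambda P:np.round((proj("top",T(P))-[u0,v0]+.5)*F).astype(int)
    cv2.polylines(big,[f([[-9,-159,128],[-9,-99,128]])],False,(0,255,255),1)
    cv2.polylines(big,[f([[9,-159,128],[9,-99,128]])],False,(0,255,255),1)
    for P in polys(np.array([-9-20-26.5-gap,cen,110]),[0,0,pit,0,0])[:2]:
        for h in(P[:8],P[8:]): cv2.polylines(big,[f(h)],True,(255,255,0),1)
    return big[:, :]
a=ov(0,-129,0,"");b=ov(3,-129,0,"")
cv2.imwrite("pics/ov.png",cv2.resize(np.hstack([a,b]),(800,490)))
print(a.shape)
E
```

```text
(880, 715, 3)
```

View pics/ov.png

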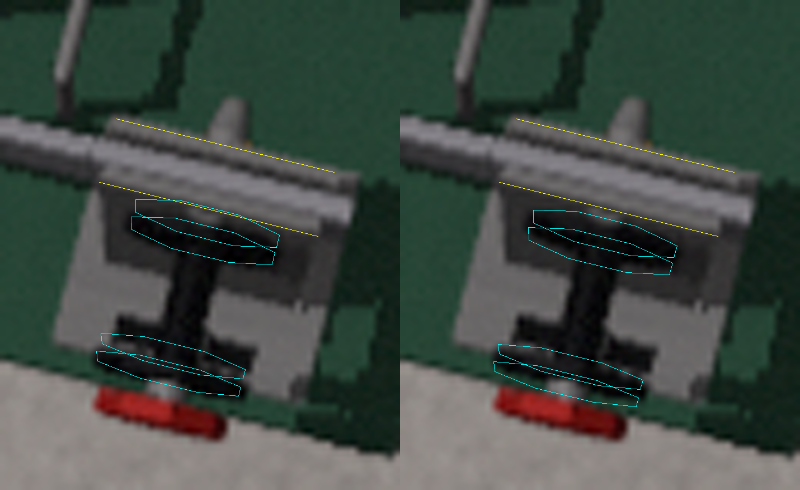

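```bash
python3 -m creep '[[[0,-5,2,0,0,0,0],[0,-10,4,0,0,0,0],[1,-15,8,0,0,0,0],[3,-18.5,10,0,0,0,0],[4,-18.5,12,0,0,0,0],[4.3,-18.5,12.1,0,0,0,0],[4.3,-18.5,12.1,0,0,0,0]]]' >/dev/null; python3 st.py
```

```text
t 23.27 tcp rack mm [-109.5  -127.16   97.76] F rack [-0.3  1.   1.3] M [ 0.03  0.03 -0.03] w -0.001 z [ 0.  0. -1.] yaw -12.47
```

```bash
python3 -m creep '[[[0.8,0.25,0,0,0,0,0],[1.6,0.25,0,0,0,0,0],[2.0,0.25,0,0,0,0,0],[2.0,0.25,0,0,0,0,0]]]' >/dev/null; python3 st.py
python3 -m creep '[[[0.2,0,0,0,0,0,0],[0.4,0,0,0,0,0,0],[0.4,0,0,0,0,0,0]]]' >/dev/null; python3 st.py
python3 -m creep '[[[0.1,0,0,0,0,0,0],[0.2,0,0,0,0,0,0],[0.2,0,0,0,0,0,0]]]' >/dev/null; python3 st.py
python3 -c "
from h import *
im,d=snap('scene','s16'); cv2.imwrite('pics/s16c.png',cv2.resize(im[190:290,290:390],None,fx=6,fy=6,interpolation=cv2.INTER_CUBIC))"
```

```text
t 23.77 tcp rack mm [ -89.12 -130.19   97.19] F rack [-0.   0.2 -0.8] M [ 0.06 -0.01  0.03] w 0.0 z [ 0.  0. -1.] yaw -12.52
t 24.15 tcp rack mm [ -85.42 -130.11   97.08] F rack [-0.3  0.4 -0.8] M [ 0.02 -0.01 -0.01] w -0.002 z [ 0.  0. -1.] yaw -12.49
t 24.52 tcp rack mm [ -83.45 -130.13   97.08] F rack [ 0.6 -0.3 -0.2] M [ 0.03 -0.03 -0.01] w 0.001 z [ 0. -0. -1.] yaw -12.49
```

View pics/s16c.png

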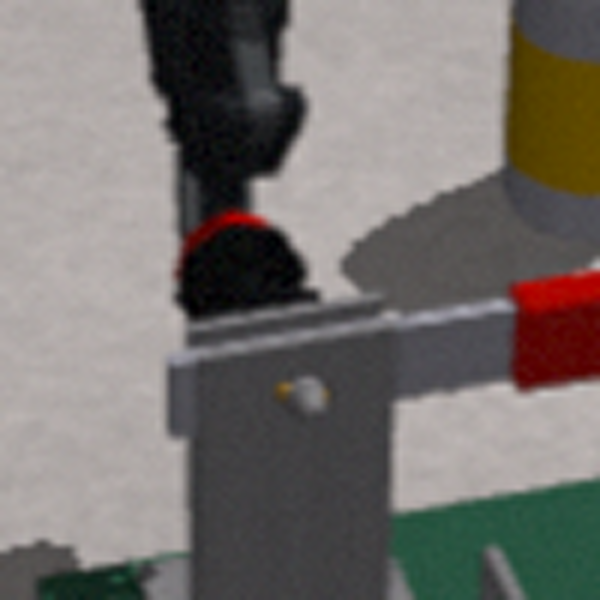

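```bash
for i in 1; do python3 -m creep '[[[0.1,0,0,0,0,0,0],[0.2,0,0,0,0,0,0],[0.2,0,0,0,0,0,0]]]' >/dev/null; python3 st.py
python3 -m creep '[[[0.1,0,0,0,0,0,0],[0.2,0,0,0,0,0,0],[0.2,0,0,0,0,0,0]]]' >/dev/null; python3 st.py
python3 -m creep '[[[0.1,0,0,0,0,0,0],[0.2,0,0,0,0,0,0],[0.2,0,0,0,0,0,0]]]' >/dev/null; python3 st.py; done
```

```text
t 24.95 tcp rack mm [ -81.41 -130.14   97.07] F rack [ 0.2 -0.3 -0.4] M [0.01 0.02 0.04] w -0.004 z [ 0. -0. -1.] yaw -12.49
t 25.32 tcp rack mm [ -79.66 -130.12   96.99] F rack [-2.5 -0.3  0.4] M [-0.01  0.29  0.02] w -0.004 z [-0.  0. -1.] yaw -12.49
t 25.7 tcp rack mm [ -77.99 -130.06   96.97] F rack [-2.5  0.5  2.3] M [ 0.06  0.5  -0.01] w 0.002 z [-0.001  0.    -1.   ] yaw -12.48
```

```bash
python3 -m creep '[[[0.1,0,0,0,0,0,0],[0.1,0,0,0,0,0,0]]]' >/dev/null; python3 st.py
python3 -m creep '[[[0.1,0,0,0,0,0,0],[0.1,0,0,0,0,0,0]]]' >/dev/null; python3 st.py
python3 -m creep '[[[0.1,0,0,0,0,0,0],[0.1,0,0,0,0,0,0]]]' >/dev/null; python3 st.py
python3 -c "
from h import *
im,d=snap('scene','s17'); cv2.imwrite('pics/s17c.png',cv2.resize(im[190:290,290:390],None,fx=6,fy=6,interpolation=cv2.INTER_CUBIC))"
```

```text
t 25.95 tcp rack mm [ -76.92 -130.11   96.97] F rack [-5.3  0.9  2.2] M [0.05 0.83 0.02] w -0.002 z [-0.001 -0.    -1.   ] yaw -12.48
t 26.2 tcp rack mm [ -76.09 -130.08   96.96] F rack [-6.   0.2  3.1] M [ 0.15  1.   -0.01] w 0.002 z [-0.001  0.    -1.   ] yaw -12.48
t 26.45 tcp rack mm [ -75.35 -130.05   96.93] F rack [-6.4  1.1  2.6] M [0.04 1.22 0.  ] w -0.001 z [-0.002  0.    -1.   ] yaw -12.48
```

View pics/s17c.png

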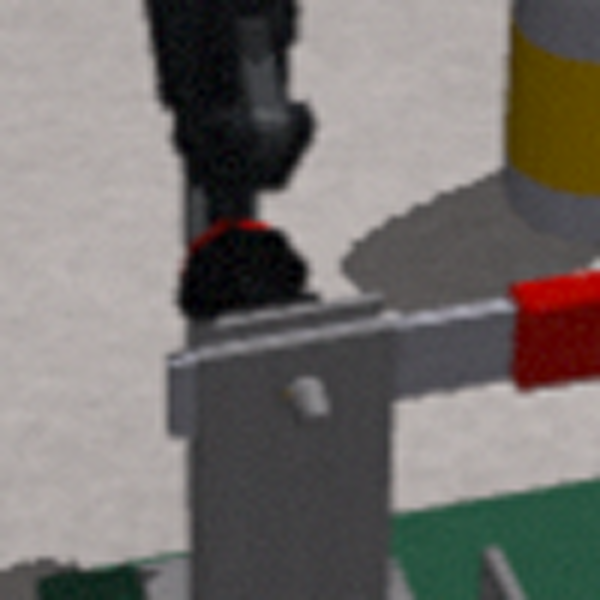

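```bash
python3 -m creep '[[[0.1,0,0,0,0,0,0],[0.1,0,0,0,0,0,0]]]' >/dev/null; python3 st.py
python3 -m creep '[[[0.1,0,0,0,0,0,0],[0.1,0,0,0,0,0,0]]]' >/dev/null; python3 st.py
python3 -m creep '[[[0.05,0,0,0,0,0,0],[0.05,0,0,0,0,0,0]]]' >/dev/null; python3 st.py
```

```text
t 26.75 tcp rack mm [ -74.62 -130.07   96.87] F rack [-7.2  0.   3.6] M [0.13 1.47 0.01] w -0.001 z [-0.002  0.    -1.   ] yaw -12.47
t 27.0 tcp rack mm [ -73.87 -130.     96.87] F rack [-8.8  0.5  3.9] M [ 0.15  1.57 -0.  ] w -0.002 z [-0.003  0.    -1.   ] yaw -12.47
t 27.25 tcp rack mm [ -73.72 -129.95   96.77] F rack [-7.6  0.7  5.3] M [0.21 1.7  0.05] w -0.004 z [-0.003  0.    -1.   ] yaw -12.46
```

```bash
python3 -m creep '[[[0.1,0,0,0,0,0,0],[0.1,0,0,0,0,0,0]]]' >/dev/null; python3 st.py
python3 -m creep '[[[0.1,0,0,0,0,0,0],[0.1,0,0,0,0,0,0]]]' >/dev/null; python3 st.py
python3 -c "
from h import *
im,d=snap('scene','s18'); cv2.imwrite('pics/s18c.png',cv2.resize(im[190:290,290:390],None,fx=6,fy=6,interpolation=cv2.INTER_CUBIC))"
```

```text
t 27.5 tcp rack mm [ -73.69 -129.96   96.6 ] F rack [-12.1   1.    5.8] M [0.16 2.18 0.04] w -0.001 z [-0.005  0.    -1.   ] yaw -12.45
t 27.75 tcp rack mm [ -73.71 -129.92   96.41] F rack [-15.    1.7   8.9] M [0.22 2.79 0.02] w 0.003 z [-0.007  0.    -1.   ] yaw -12.43
```

View pics/s18c.png

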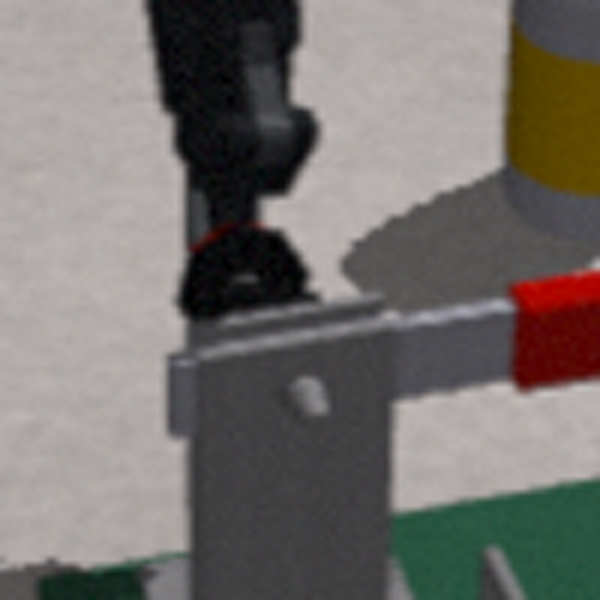

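```bash
python3 -m creep '[[[-0.2,0,0,0,0,0,0],[-0.4,0,0,0,0,0,0],[-0.7,0,0,0,0,0,0],[-1.2,0,0,0,0,0,0],[-3,0,0,0,0,0,0],[-4,0,-4,0,0,0,0],[-6,4,-12,0,0,0,0],[-8,9,-12,0,0,0,0],[-10,14,-12,0,0,0,0],[-10,18,-12,0,0,0,0]]]' >/dev/null; python3 st.py
cat > ov.py <<'E'
from fit import *
import sys
tag=sys.argv[1]
im,d=snap("top","t"+tag); im2,_=snap("scene","s"+tag)
cv2.imwrite(f"pics/s{tag}c.png",cv2.resize(im2[190:290,290:390],None,fx=6,fy=6,interpolation=cv2.INTER_CUBIC))
u0,v0,F=300,160,11
out=[]
for gap in(0,3):
    big=cv2.resize(im[v0:v0+80,u0:u0+65],None,fx=F,fy=F,interpolation=cv2.INTER_CUBIC)
    f=lambda P:np.round((proj("top",T(P))-[u0,v0]+.5)*F).astype(int)
    cv2.polylines(big,[f([[-9,-159,128],[-9,-99,128]])],False,(0,255,255),1)
    if gap==0:
      for P in polys(np.array([-9-20-26.5-gap,-129,110]),[0,0,0,0,0])[:2]:
        for h in(P[:8],P[8:]): cv2.polylines(big,[f(h)],True,(255,255,0),1)
    out.append(big)
cv2.imwrite(f"pics/ov{tag}.png",cv2.resize(np.hstack(out),(800,490)))
E
python3 ov.py 19
```

```text
t 29.05 tcp rack mm [-170.57 -313.25  218.21] F rack [0.4 0.6 0.1] M [ 0.07 -0.04 -0.  ] w 0.0 z [ 0.003 -0.003 -1.   ] yaw -12.65
```

View pics/ov19.png

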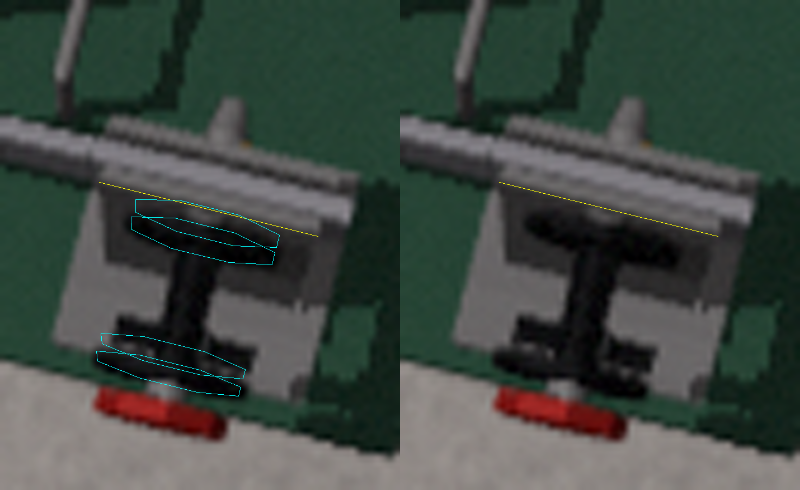

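View pics/s19c.png

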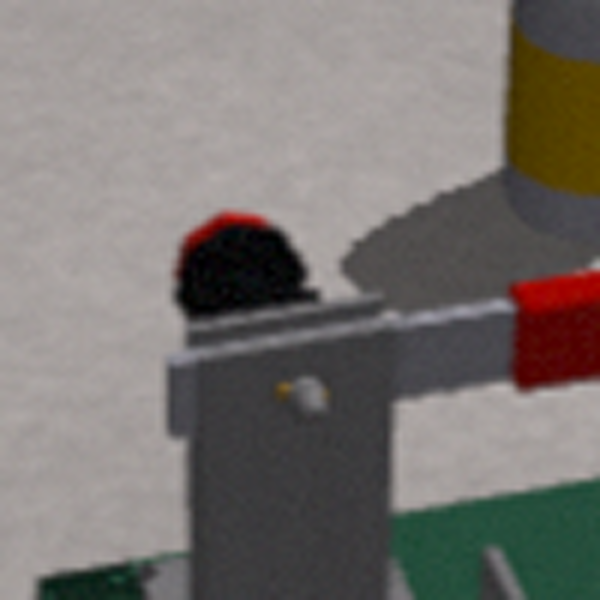

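```bash
cat > fit2.py <<'E'
from fit import *
import sys
tag=sys.argv[1]
# joint silhouette fit on top camera of dark parts; params: cx,cz,pitch,yaw,cy (pin_center rack)
im=np.load(f"pics/t{tag}.npz")["im"].max(2).astype(float)
box=(306,350,188,232); u0,u1,v0,v1=box; G=im[v0:v1,u0:u1]
cls=(G<38).astype(float); red=None
bgr=np.load(f"pics/t{tag}.npz")["im"][v0:v1,u0:u1].astype(float)
def pp(x): cx,cy,cz,pit,yaw=x; return np.array([cx-26.5,cy,cz]),[0,0,pit,yaw,0]
K=5
def masks(x):
    tcp,p=pp(x); D=np.zeros(((v1-v0)*S,(u1-u0)*S),np.uint8)
    for P in polys(tcp,p)[:3]:
        cv2.fillConvexPoly(D,cv2.convexHull(((proj("top",T(P))-[u0,v0]+.5)*S).astype(np.float32)).astype(np.int32),255)
    return cv2.resize(D,(u1-u0,v1-v0),interpolation=cv2.INTER_AREA)/255.
dark=np.clip((55-G)/35,0,1)
def cost(x):
    D=masks(x); W=np.ones_like(G)
    return (W*abs(D-dark)).sum()
from scipy.optimize import differential_evolution
for pit in(0,-1.5,-3,-4.5):
    g=lambda y:cost([y[0],y[1],110+np.tan(np.deg2rad(pit))*29,pit,y[2]])
    r=differential_evolution(g,[(-40,-20),(-140,-120),(-5,5)],seed=1,maxiter=30,popsize=8)
    print("pitch",pit,"cx,cy,yaw",r.x.round(2),"cost",round(r.fun,2),"axis gap",round(-9-20-r.x[0],2))
E
python3 fit2.py 19; python3 fit2.py 15
```

```text
pitch 0 cx,cy,yaw [ -30.73 -129.51    1.68] cost 208.72 axis gap 1.73
pitch -1.5 cx,cy,yaw [ -31.11 -129.42    2.67] cost 203.68 axis gap 2.11
pitch -3 cx,cy,yaw [ -31.13 -129.65    1.32] cost 197.0 axis gap 2.13
pitch -4.5 cx,cy,yaw [ -31.04 -129.84    1.94] cost 196.09 axis gap 2.04
pitch 0 cx,cy,yaw [ -30.6  -129.98    1.07] cost 208.7 axis gap 1.6
pitch -1.5 cx,cy,yaw [ -31.08 -129.67    1.42] cost 205.17 axis gap 2.08
pitch -3 cx,cy,yaw [ -31.17 -129.83    0.73] cost 197.47 axis gap 2.17
pitch -4.5 cx,cy,yaw [ -30.89 -129.81    1.74] cost 195.56 axis gap 1.89
```

```bash
python3 - <<'E'
from h import *
a=np.load("pics/scene0.npz")["im"].astype(int);b=np.load("pics/s19.npz")["im"].astype(int)
for n,(x0,x1,y0,y1) in {"bottles":(398,502,252,318),"can":(374,406,205,232),"pins":(180,245,220,290)}.items():
    print(n,abs(a-b)[y0:y1,x0:x1].mean().round(2),(abs(a-b)[y0:y1,x0:x1].max(2)>40).sum())
E
python3 st.py
```

```text
bottles 2.67 1
can 1.79 0
pins 4.02 53
t 29.15 tcp rack mm [-169.82 -315.32  217.72] F rack [-0.8  0.2  0.1] M [0.06 0.03 0.04] w 0.002 z [ 0.002 -0.003 -1.   ] yaw -12.95
```

View pics/s19.png

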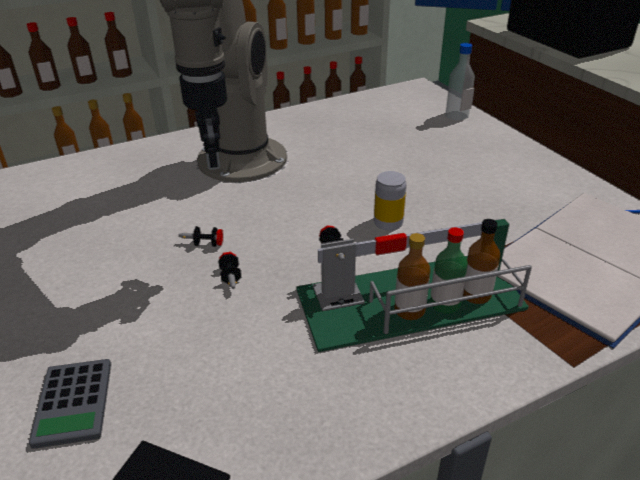

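Bottles, can and the other pins haven't moved, and the gripper is clear of everything. Handing in.

```bash
python3 -c "
from station import bot
print(bot.hand_in())"
```

```text
the job is handed in; nothing more can be done
None
```

I lowered the bar onto its rest, locked the pin through the bracket and bar, and handed the job in at about 29 s. At hand-in the gripper was clear of everything.

- **Bar:** I swung it down by its sleeve. It stopped firmly at the nominal 125 mm sleeve height, with about 8 N on it.
- **Pin:** I took the rightmost of the three pins with its button squeezed in, and the balls were drawn in. I fed it in by feel with contact forces of about 3 N until the shoulder stopped hard at about 7 N, then let go.
- **Second push:** After letting go, the top view showed a small gap at the upper edge of the shoulder. I pressed the button once more to a hard stop at 15 N and backed off.

**Last checks:**
- The nose stands out behind the rear lug, with both balls sprung out behind it and the button out.
- The bottles, can and other pins show no change in the pictures.

**Not fully certain:** the top-view fit still puts the shoulder about 2 mm off the bracket at the pin's axis, with about 1.5 mm of uncertainty. The pin came back to the same position after the second push. I think it is drooping in its loose holes with the lower edge of the shoulder against the lug, but I could not confirm that directly.

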